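# Raise a lens tube on the crank-driven instrument lift

### The arm

A 6-joint arm with a two-finger parallel gripper is mounted at the origin on the work surface. World frame = base frame: x ahead of the robot, y to its left, z up, the work surface at z = 0. Lengths are in mm, angles in degrees, forces in N, time in s.
With the tool pointing down it reaches from about 350 to 850 mm from the base axis. Payload 8.1 kg.
Tool frame: the origin (TCP) lies between the finger pads; the fingertips stand 14 mm ahead of it and the grasp point (between the pads) lies 5 mm behind it; z points along the fingers, x is the direction in which the jaws open and shut, and the axes are right-handed (so a half turn about z gives the same grasp; the last joint's range is limited). The gripper opens to 85 mm and grips with 20 to 120 N. Pads are 22 mm wide; open, the fingers measure 114 mm over their backs; the gripper's body (76 mm by 85 mm) begins 54 mm behind the grasp point. The pads swing forward as they close: fully open they stand 13 mm farther back than shut.
Start: joints at [-72.273, 7.471, 85.268, -0, 87.261, -4.893], TCP at [230.794, -553.84, 217.492] pointing down, gripper open.
Joint ranges: [-169.43, 169.43], [-51.17, 129.36], [1.28, 143.12], [-76.62, 256.62], [0, 156.53], [-152.29, 152.29]. Speed limits (degrees/s): [136.94, 136.94, 159.86, 180, 180, 180].

### API

Orientations are given as [roll, pitch, yaw] about the fixed x, y, z axes, in that order (R = Rz(yaw) Ry(pitch) Rx(roll)).
In Python, from bench import r, vision, job gives the robot as it stands.
- The arm moves only by the tool send_rows, never from a script. Its arguments are lists of equal length, an entry for each row: "dp": the shift along the world's x, y, z in mm, a list of three; "rot": the turn, a rotation vector about the world's x, y, z in rad, a list of three. In form: {"dp": [[tx, ty, tz], ...], "rot": [[wx, wy, wz], ...]}. A call has 1 to 5 rows; each row is the pose to reach, as a shift and turn from the pose commanded when the call began; what a row does not reach only later rows make up. A row lasts 1/8 s, in which the tool goes at most 62.5 mm and 10.7 degrees, less where a joint would pass 70% of its speed; a pose out of reach is approached as far as the arm can. A call with a gripper value outside its range is refused whole. "jaw" is the finger opening in mm, from 0 to 85.4, set as the call begins (left out, the last holds). The fingers move at their own pace and stop on an object; "force" is the grip in N (left out, the last holds). Time passes only in rows, so rows that repeat a pose let the fingers close. It gives the time, the measured TCP pose, the force and the opening at its end, in the units of the state.
- r.sense(): the state, without advancing time (a new reading comes with each control period).
- vision.snapshot(name): name is "side" or "top" or "wrist"; returns a dict with "pixels" (384x512x3 uint8, red, green, blue), "depth" (384x512 float32, mm along the optical axis (not along the pixel's ray), 0 where there is no reading), "intrinsics" (3x3 intrinsics, pixels), "world_from_camera" (4x4, takes a point from camera to world coordinates); the wrist camera has in their place "T_tool_cam" (4x4, takes a point from camera to tool coordinates, whose origin is the TCP and whose axes are the tool frame's). Camera axes: x right, y down, z forward; pixel columns grow to the right and rows downward; lengths in mm; the calibration is good to about 2 mm. The wrist camera is an equidistant fisheye: a pixel r from the principal point sees the ray r / f radians off the axis. A picture is of the moment at which its call begins: read the wrist's pose just before it.
- job.hand_in(): hands the job in, once; it reports no verdict.
The state is a dict: "time": time; "joint_pos": joint angles; "qd": joint speeds; "joint_efforts": joint torques, N m; "tool_pos": TCP position; "tcp_rot": TCP orientation; "ft_force": force on the tool from outside, world axes, zero at the start; "wrist_torque": the same for the moment, N m; "finger_gap": finger opening in mm.
Only numpy, scipy, OpenCV 4.12 (cv2) and the standard library are available. Lean on these libraries where they do the work, as an engineer would, in place of code of your own. Each camera call takes 0.05 s, during which the arm holds its last target.

### The job

First lay the black lens tube in the two V yokes of the instrument lift, overhanging both ends about equally, then set the loose crank over the lift's upright drive shaft and wind it clockwise, seen from above, until the lift's yellow pointer is level with the red height mark. Leave the tube lying in the yokes and the crank fully down on the shaft, and do not shift the red mark or disturb the bottle, the paddle and the lens case.

Things in the scene. Friction and masses are not known exactly. Their poses are not given: they have to be found in the camera images.
- tube_center (a point): Centre of the lens tube: a smooth black cylinder 44 mm in diameter, 130 mm long, aluminium end rings, thin green band, 0.2 to 0.45 kg. x runs along its axis; its ends are alike for this job. It starts lying level, centre 28 mm above the table, in a fixed blue rest (plate 110 x 70 x 6 mm; two rails beside the tube rise to 12 mm above the table and reach 20 mm out from its axis).
- seat (a point): Where the tube's centre lies when it is down in the lift's V yokes; x is the axis of the V (the tube lies along it, either way round), z is up. The two dark steel 90-degree yokes with white faces, 14 mm thick, stand at x = -36 and +36 mm, their outer tops 27 mm to each side and 10 mm below this point. It rises with the carriage; at the start it is 73 mm above the table.
- lift_base: The fixed lift (grey base, blue-green carriage), origin under it at table height; z up. In its frame (mm) the drive shaft is at x 0, y -110; the seat at x 0, y 60; a mast 24 mm square and about 200 mm high at x 105, y 60. Between the yokes is a gap of 58 mm for fingers, open down to the carriage plate 39 mm below the seat. The white gear tower is 70 mm square.
- pointer (a point): Tip of the yellow pointer on the lift's carriage (tongue 20 x 20 x 5 mm, point at half its thickness), in front of the mast's far face. It rises with the carriage by 30 mm a turn of the drive shaft; at the start it is at its lowest, about 52 mm above the table. The carriage stays at the height where the winding stops.
- mark (a point): Tip of the red height mark clamped on the mast (tongue 20 x 20 x 5 mm, point at half its thickness), beside the pointer's path. It stands 32 to 56 mm above the pointer at the start, and must not be shifted.
- shaft (a joint): Angle of the drive shaft in rad, 0 at the start, growing clockwise seen from above; 2 pi raises the carriage by 30 mm.
- shaft_foot (a point): Centre of the top of the drive shaft's flange (56 mm disc), 65 mm above the table, where the crank's foot comes to rest. z is up along the shaft: round steel, 15 mm in diameter, 47 mm tall, the top 9 mm tapered to 6 mm. x runs along a brass cross pin, 44 mm long, 6 mm thick, 8 mm above the flange. Turns with the shaft. Turning takes about 0.3 N m; friction holds it where it is left.
- crank_grip (a point): Centre of the square black boss on top of the crank's hub: 26 x 26 mm across (faces square to x and y), from 24 mm below to 24 mm above this point. z is up along the hub's axis; x points along the steel arm towards the red knob. A counterweight 55 mm out on the -x side balances the crank about the hub; at the start it stands on its foot on the table. 0.4 kg.
- crank_foot (a point): Centre of the crank's underside, 72 mm below crank_grip, same axes. Hub 44 mm in diameter, socket from below: 18 mm bore, 48 mm deep. Its lowest 14 mm are two dogs at +x and -x, 18 mm wide, 9.5 to 21.5 mm from the axis. It drops home if the dogs are square to the shaft's cross pin (crank x along plus or minus y of shaft_foot, within 30 degrees); turning it then brings the dogs against the pin.
- crank_knob (a point): Centre of the crank's red knob: an upright cylinder 24 mm in diameter and 50 mm tall that spins freely on the arm, 75 mm from the hub's axis and 70 mm above the crank's foot. Held in the fingers it can be carried round in a circle without turning the hand.
- bottle_mid (a point): Half-way up a white bottle with a blue cap, 48 mm in diameter, 100 mm tall; bystander, leave alone.
- occluder_mid (a point): Middle of the handle of a black eye-cover paddle lying on the table, 175 mm long, 10 mm thick; x points to its round end; bystander, leave alone.
- lenscase_mid (a point): Centre of a closed blue lens case, 75 x 150 x 28 mm, its long side along y; bystander, leave alone.
Not all that is in view belongs to the job. There is more than one size of the part that bears crank_grip; the job needs the larger.

How it is judged (in metres and radians):
On the way, in this order (a step that is already met when the one before it is completed fails the run):
1. the tube lies in the V yokes, let go, with the lift still down and the crank not yet on the shaft (y of tube_center in the frame of seat between -0.006 and 0.006 m and z of tube_center in the frame of seat below 0.006 m and x of tube_center in the frame of seat between -0.022 and 0.022 m and angle between the x axis of tube_center and the x axis of seat, either way round below 0.12 rad and contact force between the fingers and tube below 0.1 N and value of joint shaft below 0.4 rad and horizontal distance between crank_grip and shaft_foot above 0.03 m), for 0.2 s.
2. the crank is fully down on the drive shaft, with the lift still down (horizontal distance between crank_grip and shaft_foot below 0.01 m and z of crank_grip in the frame of shaft_foot below 0.076 m and value of joint shaft below 1.5 rad), for 0.1 s.
At the end, for the whole second after the job is handed in: The yellow pointer is within 4 mm of the red mark's height; the tube lies at rest in both V yokes (within 6 mm of the seat sideways and in height, 22 mm lengthwise, 7 degrees); the crank is at rest fully down on the drive shaft (foot within 4 mm of the flange) (z of pointer in the frame of mark between -0.004 and 0.004 m and y of tube_center in the frame of seat between -0.006 and 0.006 m and z of tube_center in the frame of seat below 0.006 m and x of tube_center in the frame of seat between -0.022 and 0.022 m and angle between the x axis of tube_center and the x axis of seat, either way round below 0.12 rad and horizontal distance between crank_grip and shaft_foot below 0.01 m and z of crank_grip in the frame of shaft_foot below 0.076 m and linear speed of each of tube, crank below 0.02 m/s); the robot touches nothing.
It fails at once if the red height mark is shifted by more than 4 mm (distance of mark from where it was at the start of the episode above 0.004 m).
It fails at once if the bottle is moved by more than 25 mm (distance of bottle_mid from where it was at the start of the episode above 0.025 m).
It fails at once if the eye-cover paddle is moved by more than 25 mm (distance of occluder_mid from where it was at the start of the episode above 0.025 m).
It fails at once if the lens case is moved by more than 25 mm (distance of lenscase_mid from where it was at the start of the episode above 0.025 m).
It also fails if it takes over 72 s, if anything falls off the work surface, if the arm or the gripper's body presses on something with over 40 N, if the wrist force passes 120 N, or if a joint passes its speed limit or range.

## Working session

There is one attempt and no reset: what is moved stays moved. The work goes in short steps, Python scripts to look and compute and a tool call to move; the robot and the scene stay as the last step left them, time stands still between calls to the robot, and variables do not carry over. Pictures are saved under pics/ and viewed, and the job is handed in when it is done.

Besides the shell and the picture viewer there is one more tool, called as name(argument=value, ...), one argument or row to a line, values as JSON. send_rows: Moves the arm, as the interface text tells. Its arguments: {"type":"object","properties":{"dp":{"type":"array"},"rot":{"type":"array"},"jaw":{"type":"number"},"force":{"type":"number"}},"required":["dp","rot"]}

```bash
ls; mkdir -p pics
python3 - <<'E'
from bench import r, vision, job
import cv2,numpy as np,pickle
s=r.sense();print(s)
d={}
for n in ["side","top","wrist"]:
    v=vision.snapshot(n);d[n]=v
    cv2.imwrite(f"pics/{n}0.png",v["pixels"][...,::-1])
    print(n,v["intrinsics"].tolist(),v.get("world_from_camera",v.get("T_tool_cam")).tolist())
pickle.dump(d,open("d0.pkl","wb"))
E
```

```text
pics
{'time': 0.0, 'joint_pos': array([-7.22726047e+01,  7.51622325e+00,  8.53303227e+01,  7.46295985e-04,
        8.72608601e+01, -4.89332682e+00]), 'qd': array([ 0.09742512, -0.08914118, -0.03732574, -0.02708128, -0.00294479,
        0.03470707]), 'joint_efforts': array([-4.03447684e-04, -5.69404364e+01, -5.00553453e+01, -2.29592606e-04,
        1.48297870e-02, -2.14115829e-05]), 'tool_pos': array([ 230.62293969, -553.27901752,  216.4228265 ]), 'tcp_rot': array([-1.79990096e+02,  1.06950958e-01, -6.73793050e+01]), 'ft_force': array([ 0.33908225, -0.20383922,  0.24520581]), 'wrist_torque': array([ 0.00877622, -0.0601467 ,  0.00855398]), 'finger_gap': 85.4262087647341}
side [[356.0361460596356, 0.0, 257.5821866167047], [0.0, 356.0361460596356, 185.8812151233324], [0.0, 0.0, 1.0]] [[-0.8460805877983518, -0.3018848114936738, 0.43933267524761294, 185.27605225033503], [-0.5330497607320586, 0.4754996662224316, -0.699827135802729, 591.184228079129], [0.0023646425291166625, -0.8262963318397253, -0.5632306636307404, 548.2404496784948], [0.0, 0.0, 0.0, 1.0]]
top [[438.34009642382597, 0.0, 255.882895182596], [0.0, 438.34009642382597, 195.9632735834767], [0.0, 0.0, 1.0]] [[0.023354383388053148, -0.9960900301011958, 0.08520108396941245, 473.35025820262405], [-0.9997249835549606, -0.023087922600091647, 0.004111579507419011, 2.676406628681643], [-0.002128387323178769, -0.08527367567433242, -0.9963552931582145, 1113.8098020716131], [0.0, 0.0, 0.0, 1.0]]
wrist [[297.3186396354542, 0.0, 251.09282166785897], [0.0, 297.3186396354542, 186.61202907864475], [0.0, 0.0, 1.0]] [[0.9999987636293045, -0.0015707871997755543, 7.326276693757721e-05, 0.8457865242034179], [0.0014744244277441554, 0.9528104280477763, 0.30356237295820687, -76.86093809222295], [-0.0005466374181019942, -0.3035618896221719, 0.9528115660279044, -156.49147043785226], [0.0, 0.0, 0.0, 1.0]]
```

View pics/side0.png

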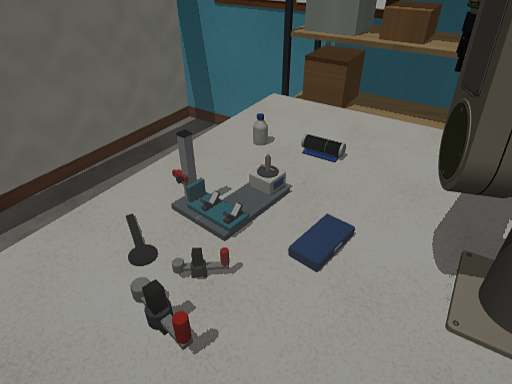

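View pics/top0.png

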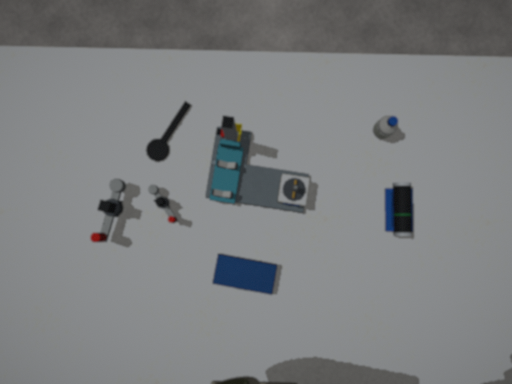

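View pics/wrist0.png

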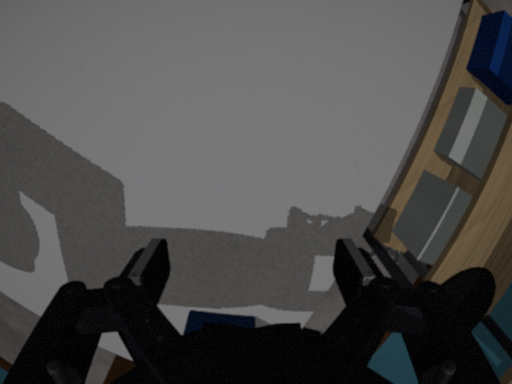

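```bash
cat > h.py <<'E'
import numpy as np,cv2,pickle
def rays(v,uv):
    K=v["intrinsics"];T=v["world_from_camera"];uv=np.atleast_2d(uv).astype(float)
    d=np.c_[(uv[:,0]-K[0,2])/K[0,0],(uv[:,1]-K[1,2])/K[1,1],np.ones(len(uv))]
    return T[:3,3],d@T[:3,:3].T
def onz(v,uv,z):
    o,d=rays(v,uv);return o+d*((z-o[2])/d[:,2])[:,None]
def cloud(v):
    h,w=v["depth"].shape;u,w_=np.meshgrid(np.arange(w),np.arange(h))
    o,d=rays(v,np.c_[u.ravel(),w_.ravel()])
    return (o+d*v["depth"].ravel()[:,None]).reshape(h,w,3)
def proj(v,p):
    T=v["world_from_camera"];K=v["intrinsics"];q=(np.atleast_2d(p)-T[:3,3])@T[:3,:3];q=q@K.T
    return q[:,:2]/q[:,2:]
E
python3 - <<'E'
from h import *
d=pickle.load(open("d0.pkl","rb"))
t=d["top"]["pixels"];s=d["side"]["pixels"]
def crop(im,x0,y0,x1,y1,k,n):
    cv2.imwrite("pics/"+n,cv2.resize(im[y0:y1,x0:x1,::-1],None,fx=k,fy=k,interpolation=cv2.INTER_CUBIC))
crop(t,200,105,320,220,6,"c_lift.png")
crop(t,85,165,190,255,7,"c_crank.png")
crop(t,365,100,425,245,4,"c_tube.png")
crop(s,120,115,300,235,4,"c_slift.png")
c=cloud(d["top"])
for n,(u,v) in dict(tower=(283,180),plate=(226,180),tabl=(300,300),tube=(403,205),boss=(111,208),knob=(98,237),case=(245,273),shaft=(294,189),mark=(222,133),masttop=(228,122),base=(262,190)).items(): print(n,c[v,u].round(1))
E
```

```text
tower [603.9 -57.7  59. ]
plate [603.7  82.2  34.2]
tabl [ 3.103e+02 -1.090e+02  1.000e-01]
tube [ 550.5 -350.5   50.9]
boss [525.4 349.3  77.8]
knob [456.6 371.   92.8]
case [376.4  29.3  30.1]
shaft [577.8 -80.9 105.4]
mark [706.7  90.  100. ]
masttop [706.7  69.  203.8]
base [582.3  -7.8  19.1]
```

View pics/c_lift.png

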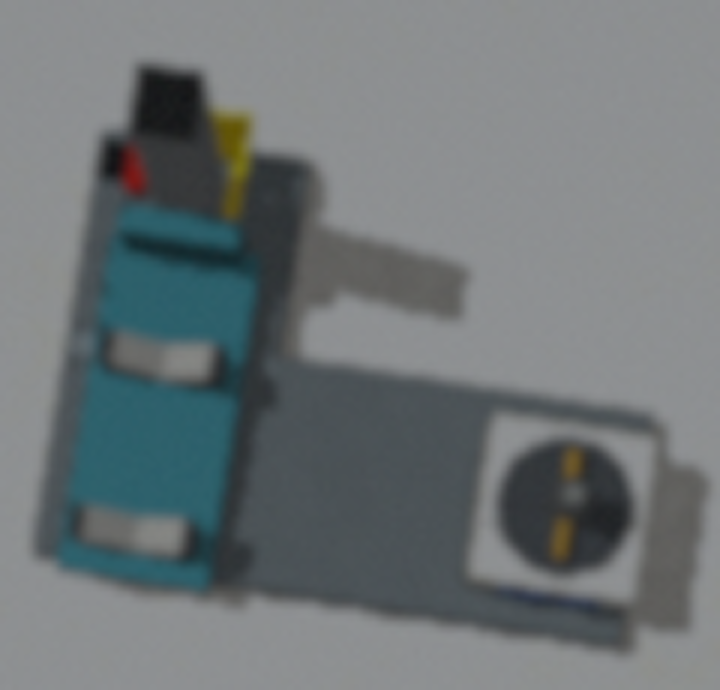

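View pics/c_crank.png

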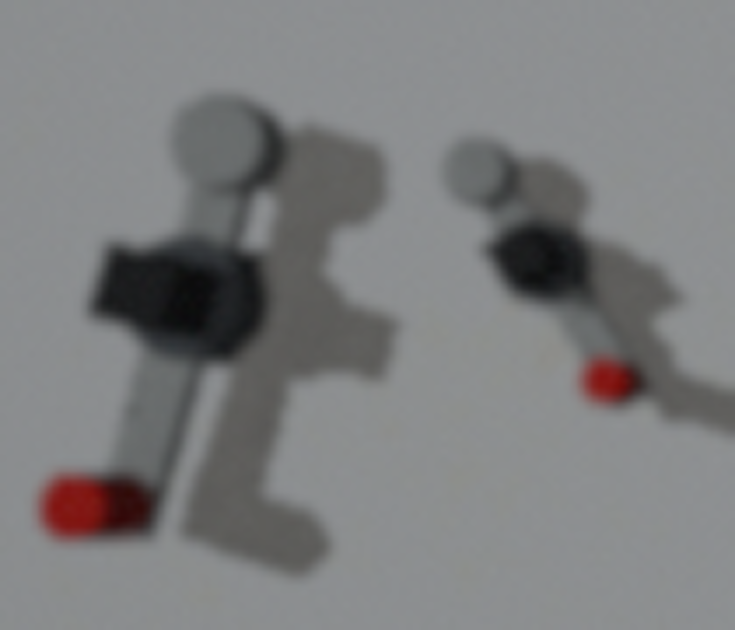

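View pics/c_tube.png

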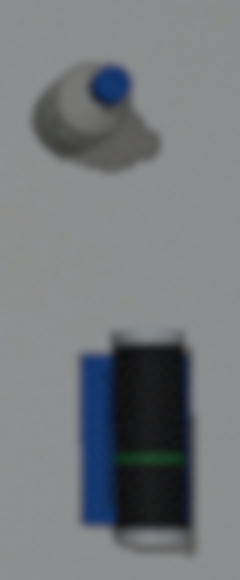

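View pics/c_slift.png

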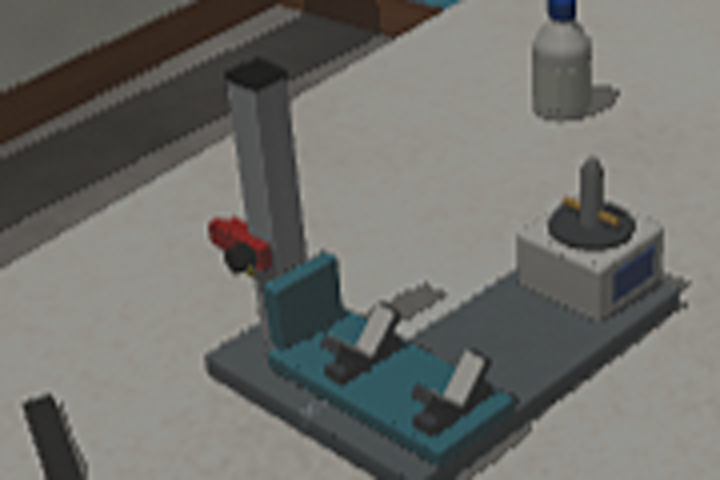

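Run:
```python
from h import *
d=pickle.load(open("d0.pkl","rb"))
v=d["top"];c=cloud(v);im=v["pixels"].astype(int);R,G,B=im[...,0],im[...,1],im[...,2]
U,V=np.meshgrid(np.arange(512),np.arange(384))
def reg(x0,y0,x1,y1): return (U>=x0)&(U<x1)&(V>=y0)&(V<y1)
def rect(p): 
    r=cv2.minAreaRect(p[:,:2].astype(np.float32)); return r
def pca(p):
    m=p.mean(0);w,e=np.linalg.eigh(np.cov((p-m)[:,:2].T));return m,np.degrees(np.arctan2(e[1,1],e[0,1]))
# tube
m=reg(385,175,420,245)&(c[...,2]>34);p=c[m];print("tube",len(p),p[:,2].max(),rect(p),pca(p))
m2=m&(c[...,2]>47);print(" ridge",pca(c[m2]),len(c[m2]))
# tower
m=reg(272,168,318,215)&(im.min(-1)>110)&(abs(c[...,2]-59)<6)
m=cv2.morphologyEx(m.astype(np.uint8),cv2.MORPH_OPEN,np.ones((3,3)))>0
p=c[m];print("tower",p[:,2].mean(),rect(p))
# flange: dark
m=reg(278,172,314,210)&(im.max(-1)<110)&(abs(c[...,2]-65)<8)
k=cv2.findContours(m.astype(np.uint8),cv2.RETR_EXTERNAL,cv2.CHAIN_APPROX_NONE)[0]
k=max(k,key=cv2.contourArea)[:,0];(cu,cv_),(a,b),an=cv2.fitEllipse(k);print("flange",cu,cv_,a,b,onz(v,[[cu,cv_]],65))
# pin: yellow
m=reg(278,172,314,210)&(R>B+35);p=onz(v,np.c_[U[m],V[m]],76);print("pin",m.sum(),pca(p),rect(p))
# yokes: white
for y0,y1 in ((155,175),(183,202)):
    m=reg(208,y0,242,y1)&(im.min(-1)>115)&(c[...,2]>38);p=c[m];print("yoke",len(p),p[:,2].min(),p[:,2].max(),rect(p),p.mean(0))
# crank
m=reg(88,170,135,250)&(c[...,2]>85)&(im.max(-1)<70);p=c[m];print("boss",len(p),p[:,2].max(),rect(p))
m=reg(85,228,115,248)&(R>G+50)&(c[...,2]>88);p=c[m];print("knob",len(p),p[:,2].max(),rect(p))
m=reg(105,172,128,195)&(c[...,2]>20)&(im.min(-1)>85);p=c[m];print("cw",len(p),np.median(p[:,2]),rect(p))
m=reg(90,170,130,248)&(c[...,2]>20);p=c[m];print("all",pca(p),rect(p))
```

```text
tube 917 1113.8098020716131 ((540.8097534179688, -185.61656188964844), (130.18402099609375, 378.2487487792969), 0.7187939286231995) (array([ 541.27312316, -343.62793248,   66.54594134]), np.float64(110.89622568437395))
 ridge (array([ 540.30289101, -338.26571642,   93.77098833]), np.float64(104.61577244182249)) 430
tower 59.60292829141892 ((582.675537109375, -83.20748901367188), (67.90255737304688, 67.25743865966797), 83.04163360595703)
flange 293.7990417480469 188.98858642578125 22.293142318725586 22.372516632080078 [[581.97500529 -83.73877983  65.        ]]
pin 26 (array([580.55950021, -83.1350289 ,  76.        ]), np.float64(171.9595238156132)) ((582.0487060546875, -83.2992172241211), (5.426495552062988, 41.69392013549805), 82.23509979248047)
yoke 28 40.543826701849184 1113.8098020716131 ((561.2677612304688, 35.13977813720703), (186.73130798339844, 16.275066375732422), 25.24773597717285) [633.91625451  69.47483113  89.45716221]
yoke 28 40.83404087192275 61.316401638180196 ((568.5565795898438, 81.19058990478516), (18.4778995513916, 7.740673065185547), 86.32727813720703) [568.54822476  80.51038216  52.01453251]
boss 118 1113.8098020716131 ((506.5766296386719, 188.06304931640625), (87.98786163330078, 366.2607421875), 3.347259283065796)
knob 70 98.70056955648988 ((456.4620361328125, 377.2264099121094), (18.487266540527344, 19.25), 1.3621817827224731)
cw 171 58.654725761160535 ((580.9700317382812, 348.17498779296875), (38.79226303100586, 32.47035598754883), 1.043918490409851)
all (array([522.56880489, 355.20572985,  71.3315271 ]), np.float64(156.95605645055045)) ((534.8865966796875, 201.27574157714844), (151.58920288085938, 387.2136535644531), 4.164008617401123)
```

Run:
```python
from h import *
d=pickle.load(open("d0.pkl","rb"))
v=d["top"];c=cloud(v);c[v["depth"]==0]=-1;im=v["pixels"].astype(int);R,G,B=im[...,0],im[...,1],im[...,2]
z=c[...,2]
U,V=np.meshgrid(np.arange(512),np.arange(384))
def reg(x0,y0,x1,y1): return (U>=x0)&(U<x1)&(V>=y0)&(V<y1)
rect=lambda p:cv2.minAreaRect(p[:,:2].astype(np.float32))
def pca(p):
    m=p.mean(0);w,e=np.linalg.eigh(np.cov((p-m)[:,:2].T));return m.round(1),np.degrees(np.arctan2(e[1,1],e[0,1]))
print("depth zero frac",(v["depth"]==0).mean())
m=reg(385,175,420,245)&(z>30);p=c[m];print("tube",len(p),p[:,2].max(),rect(p),pca(p))
p=c[m&(z>46)];print(" ridge",pca(p),p[:,0].min(),p[:,0].max())
m=reg(385,175,420,245)&(B>R+40)&(z<20);p=c[m];print("rest",rect(p))
# green band direction skip
for y0,y1 in ((155,175),(183,202)):
    m=reg(208,y0,242,y1)&(im.min(-1)>95)&(abs(R-B)<15)&(z>35);uv=np.c_[U[m],V[m]];p=c[m];print("yoke",len(p),uv.min(0),uv.max(0),p[:,2].min(),p[:,2].max(),rect(p),p.mean(0))
m=reg(205,135,245,210)&(B>R+30);p=c[m&(abs(z-34)<4)];print("plate",len(p),rect(p))
m=reg(205,130,320,220)&(z>12)&(z<26);p=c[m];print("base",rect(p),np.median(p[:,2]))
m=reg(215,112,242,130)&(z>190);p=c[m];print("mast",rect(p),p[:,2].max())
m=reg(88,170,135,250)&(z>88)&(im.max(-1)<80);p=c[m];print("boss",len(p),p[:,2].max(),rect(p))
m=reg(85,228,115,248)&(R>G+50)&(z>88);p=c[m];print("knob",len(p),rect(p))
m=reg(105,172,128,195)&(z>50)&(im.min(-1)>85);p=c[m];print("cw",len(p),np.median(p[:,2]),rect(p))
m=reg(90,170,130,248)&(z>30)&(z<50)&(im.min(-1)>85);p=c[m];print("arm",pca(p),rect(p),np.median(p[:,2]))
m=reg(210,105,250,150);
my=m&(R>B+50)&(G>B+50);print("yellow",c[my][:,:].min(0),c[my].max(0))
mr=m&(R>G+60);print("red",c[mr].min(0),c[mr].max(0))
for n in("case",):
    m=reg(205,245,285,300)&(B>R+30);print(n,rect(c[m&(z>15)]))
m=reg(140,95,195,165)&(z>3)&(im.max(-1)<70);print("paddle",rect(c[m]),c[m].min(0),c[m].max(0))
print("lift estimates")
for yaw in (-6,-7,-8):
    a=np.radians(yaw);Rm=np.array([[np.cos(a),-np.sin(a)],[np.sin(a),np.cos(a)]])
    o=np.array([582,-83.7])-Rm@[0,-110]
    print(yaw,o,"seat",o+Rm@[0,60],"mast",o+Rm@[105,60])
```

```text
depth zero frac 0.004038492838541667
tube 952 53.86829788803766 ((543.1399536132812, -352.9707336425781), (130.85166931152344, 43.976158142089844), 0.5429635643959045) (array([ 542.2, -349.7,   44.8]), np.float64(-179.3921068844996))
 ridge (array([ 542.8, -352.9,   48.7]), np.float64(-179.76855806274324)) 477.8939650792247 607.6105185720892
rest ((284.58905029296875, -190.61827087402344), (62.46647644042969, 682.7611083984375), 61.64512252807617)
yoke 69 [220 161] [234 167] 40.34658755784653 63.46669810051117 ((640.2051391601562, 79.15081787109375), (36.058258056640625, 10.959684371948242), 79.71176147460938) [640.24294167  79.09373837  51.76247839]
yoke 76 [215 190] [230 196] 40.10328437772 65.26549283605141 ((569.0128173828125, 88.2460708618164), (37.11505889892578, 12.802740097045898), 84.60954284667969) [569.09047639  88.691377    51.53109994]
plate 991 ((620.962646484375, 83.47567749023438), (63.42555618286133, 139.79266357421875), 82.3235092163086)
base ((634.7698974609375, 1.3027801513671875), (250.00074768066406, 189.40208435058594), 82.28316497802734) 17.7885888019847
mast 
[... 728 characters left out ...]
 59.79749681]
red [699.90403611  85.11004723  95.89196477] [711.5405946   92.34892352 129.74970014]
case ((374.4654846191406, 30.62799072265625), (145.2467041015625, 70.6087417602539), 80.83329010009766)
paddle ((733.8333129882812, 241.23179626464844), (55.47017288208008, 167.40399169921875), 68.33903503417969) [653.71030963 185.35745677   3.03161468] [804.96905391 289.33387967  16.19183717]
lift estimates
-6 [593.49813096  25.69740849] seat [599.76983876  85.36872221] mast [704.19463777  74.39323357]
-7 [595.40562777  25.48007668] seat [602.71778838  85.03284578] mast [706.9351343   72.23656472]
-8 [597.30904111  25.22948756] seat [605.65942716  84.64557169] mast [709.63757438  70.03239609]
```

send_rows(
  dp=[
    [21,13,-4],
    [42,27,-8],
    [62,40,-12],
    [83,54,-16],
    [104,67,-20],
  ],
  rot=[
    [0,0,0.183],
    [0,0,0.366],
    [0,0,0.549],
    [0,0,0.732],
    [0,0,0.916],
  ],
  jaw=85,
)

```text
time: 0.78
tool_pos: [335.3, -486.1, 197.0]
tcp_rot: [-180.0, 0.0, -14.6]
ft_force: [-0.1, -0.1, 0.5]
finger_gap: 84.9
```

send_rows(
  dp=[
    [21,13,-4],
    [42,27,-8],
    [62,40,-12],
    [83,54,-16],
    [104,67,-20],
  ],
  rot=[
    [0,0,0.183],
    [0,0,0.366],
    [0,0,0.549],
    [0,0,0.732],
    [0,0,0.916],
  ],
)

```text
time: 1.4
tool_pos: [439.3, -419.1, 177.0]
tcp_rot: [-180.0, 0.0, 37.9]
ft_force: [0.8, 0.4, 0.5]
finger_gap: 84.8
```

send_rows(
  dp=[
    [21,13,-4],
    [42,27,-8],
    [62,40,-12],
    [83,54,-16],
    [104,67,-20],
  ],
  rot=[
    [0,0,0.183],
    [0,0,0.366],
    [0,0,0.549],
    [0,0,0.732],
    [0,0,0.915],
  ],
)

```text
time: 2.02
tool_pos: [543.2, -352.2, 156.9]
tcp_rot: [-180.0, -0.0, 90.4]
ft_force: [0.2, 0.3, -0.3]
finger_gap: 85.6
```

```bash
cat >> h.py <<'E'
from scipy.spatial.transform import Rotation as Ro
def wrist(r,vision):
    s=r.sense();v=vision.snapshot("wrist")
    T=np.eye(4);T[:3,:3]=Ro.from_euler('xyz',s["tcp_rot"],degrees=True).as_matrix();T[:3,3]=s["tool_pos"]
    v["W"]=T@v["T_tool_cam"];return s,v
def wrays(v,uv):
    K=v["intrinsics"];uv=np.atleast_2d(uv).astype(float)
    x=(uv[:,0]-K[0,2])/K[0,0];y=(uv[:,1]-K[1,2])/K[1,1];t=np.hypot(x,y)+1e-12
    d=np.c_[np.sin(t)*x/t,np.sin(t)*y/t,np.cos(t)]
    return v["W"][:3,3],d@v["W"][:3,:3].T,np.cos(t)
def wonz(v,uv,z):
    o,d,_=wrays(v,uv);return o+d*((z-o[2])/d[:,2])[:,None]
def wcloud(v):
    h,w=v["depth"].shape;U,V=np.meshgrid(np.arange(w),np.arange(h))
    o,d,ct=wrays(v,np.c_[U.ravel(),V.ravel()])
    p=o+d*(v["depth"].ravel()/np.maximum(ct,.05))[:,None];p[v["depth"].ravel()==0]=-1
    return p.reshape(h,w,3)
E
python3 - <<'E'
from bench import r,vision
from h import *
s,v=wrist(r,vision);print(s["time"],s["tool_pos"],s["tcp_rot"],s["joint_pos"])
cv2.imwrite("pics/w1.png",v["pixels"][...,::-1])
c=wcloud(v);z=c[...,2]
m=(z>32)&(z<60)&(abs(c[...,0]-543)<90)&(abs(c[...,1]+353)<45);p=c[m]
print(len(p),cv2.minAreaRect(p[:,:2].astype(np.float32)));p=c[m&(z>46)];print(p.mean(0),p.min(0),p.max(0))
E
```

```text
2.025 [ 543.22076842 -352.17254262  156.8684728 ] [-1.79963138e+02 -2.64502800e-02  9.03592209e+01] [-3.74905858e+01  1.66526632e+01  8.11596865e+01 -1.74879295e-03
  8.22329873e+01 -1.27849578e+02]
5812 ((539.5692138671875, -356.6934814453125), (132.79151916503906, 43.29103469848633), 0.8547211289405823)
[ 535.48418491 -356.57383385   48.69961521] [ 473.9666463  -370.80448796   46.0001263 ] [ 606.05628089 -341.66717844   52.19770148]
```

View pics/w1.png

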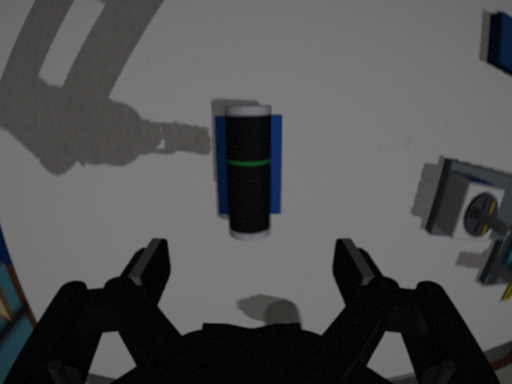

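send_rows(
  dp=[
    [-1,-1,-45],
    [-2,-2,-90],
    [-2,-2,-115],
    [-2,-2,-132],
    [-2,-2,-132],
  ],
  rot=[
    [0,0,0],
    [0,0,0],
    [0,0,0],
    [0,0,0],
    [0,0,0],
  ],
)

```text
time: 2.7
tool_pos: [539.8, -354.2, 24.0]
tcp_rot: [-179.9, -0.1, 90.0]
ft_force: [-0.6, -0.6, 0.8]
finger_gap: 85.4
```

send_rows(
  dp=[
    [0,0,0],
    [0,0,0],
    [0,0,0],
    [0,0,0],
    [0,0,0],
  ],
  rot=[
    [0,0,0],
    [0,0,0],
    [0,0,0],
    [0,0,0],
    [0,0,0],
  ],
  jaw=30,
  force=40,
)

```text
time: 3.32
tool_pos: [541.5, -355.5, 26.9]
tcp_rot: [179.9, 0.1, 90.0]
ft_force: [-1.7, 0.5, 6.1]
finger_gap: 30.7
```

Run:
```python
from bench import r,vision
from h import *
s,v=wrist(r,vision);print(s["tool_pos"],s["finger_gap"],s["ft_force"])
a=vision.snapshot("side")
cv2.imwrite("pics/w2.png",np.hstack([v["pixels"],cv2.resize(a["pixels"][110:180,270:380],(512,384),interpolation=cv2.INTER_CUBIC)])[...,::-1][:, :1024])
im=cv2.imread("pics/w2.png");cv2.imwrite("pics/w2.png",cv2.resize(im,(800,300)))
```

```text
[ 541.51282742 -355.46114468   26.90567665] 30.682534449327104 [-1.74381311  0.52379583  6.07963097]
```

View pics/w2.png

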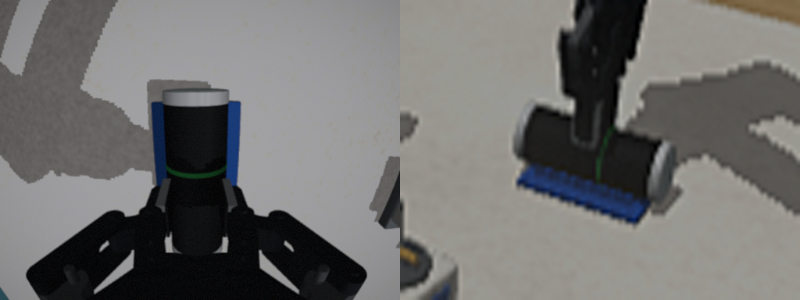

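Run:
```python
from bench import r,vision
from h import *
s,v=wrist(r,vision)
cv2.imwrite("pics/w3.png",cv2.resize(v["pixels"][200:384,150:360,::-1],None,fx=3.5,fy=3,interpolation=cv2.INTER_CUBIC))
c=wcloud(v)
# by tube: black part col 250, rows
for row in (130,160,190,200,215,230,250,270,290): print(row,[c[row,u].round(0).tolist() for u in (210,225,250,275,290)])
t=vision.snapshot("top");cv2.imwrite("pics/t3.png",cv2.resize(t["pixels"][160:260,350:460,::-1],None,fx=5,fy=5,interpolation=cv2.INTER_CUBIC))
```

```text
130 [[481.0, -377.0, 38.0], [480.0, -369.0, 47.0], [479.0, -357.0, 50.0], [480.0, -346.0, 47.0], [481.0, -337.0, 37.0]]
160 [[497.0, -378.0, 31.0], [494.0, -369.0, 46.0], [493.0, -357.0, 49.0], [494.0, -345.0, 46.0], [496.0, -337.0, 35.0]]
190 [[522.0, -383.0, 7.0], [509.0, -369.0, 46.0], [508.0, -357.0, 49.0], [509.0, -345.0, 46.0], [515.0, -335.0, 29.0]]
200 [[529.0, -383.0, 5.0], [515.0, -370.0, 44.0], [512.0, -357.0, 51.0], [514.0, -345.0, 46.0], [529.0, -332.0, 6.0]]
215 [[539.0, -383.0, 8.0], [523.0, -370.0, 45.0], [521.0, -357.0, 49.0], [523.0, -345.0, 45.0], [540.0, -331.0, 6.0]]
230 [[531.0, -378.0, 46.0], [531.0, -370.0, 45.0], [529.0, -357.0, 50.0], [531.0, -344.0, 46.0], [531.0, -337.0, 46.0]]
250 [[530.0, -375.0, 67.0], [543.0, -371.0, 45.0], [540.0, -357.0, 50.0], [543.0, -344.0, 45.0], [530.0, -339.0, 69.0]]
270 [[534.0, -374.0, 79.0], [556.0, -371.0, 45.0], [553.0, -357.0, 50.0], [556.0, -344.0, 45.0], [534.0, -340.0, 78.0]]
290 [[539.0, -373.0, 85.0], [571.0, -372.0, 45.0], [566.0, -357.0, 50.0], [570.0, -343.0, 45.0], [544.0, -340.0, 79.0]]
```

View pics/w3.png

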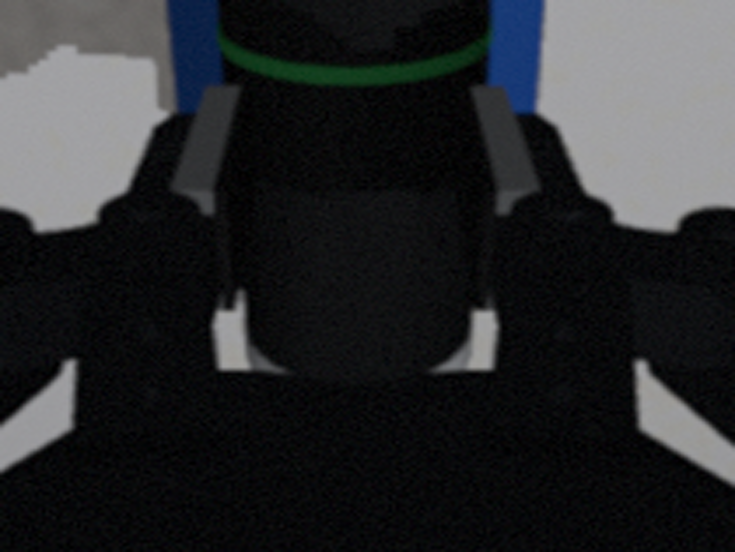

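View pics/t3.png

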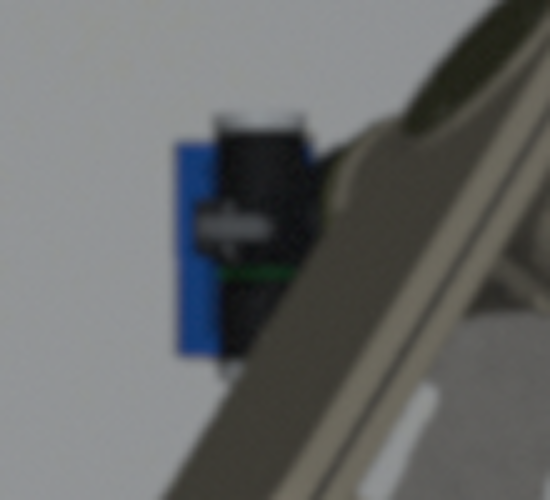

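send_rows(
  dp=[
    [0,0,0],
    [0,0,0],
    [0,0,20],
    [0,0,50],
    [0,0,50],
  ],
  rot=[
    [0,0,0],
    [0,0,0],
    [0,0,0],
    [0,0,0],
    [0,0,0],
  ],
  jaw=70,
)

```text
time: 4.15
tool_pos: [543.1, -356.6, 80.3]
tcp_rot: [179.7, 0.2, 90.0]
ft_force: [0.0, -0.4, -0.7]
finger_gap: 69.8
```

send_rows(
  dp=[
    [0,0,0],
    [0,0,0],
    [0,0,0],
  ],
  rot=[
    [0,0,0],
    [0,0,0],
    [0,0,0],
  ],
  jaw=44,
)

```text
time: 4.53
tool_pos: [540.2, -354.4, 74.5]
tcp_rot: [-179.9, -0.1, 90.0]
ft_force: [-0.1, 0.2, 0.0]
finger_gap: 44.0
```

Run:
```python
from bench import r,vision
from h import *
s,v=wrist(r,vision);print(s["time"],s["tool_pos"],s["tcp_rot"],s["finger_gap"])
cv2.imwrite("pics/w4.png",cv2.resize(v["pixels"][180:384,120:390,::-1],None,fx=2.9,fy=2.9,interpolation=cv2.INTER_CUBIC))
v["W"]=v["T_tool_cam"];c=wcloud(v)
m=(c[...,2]>-70)&(c[...,2]<40)&(abs(c[...,0])<60)&(abs(c[...,1])<30)&(v["depth"]>0)
p=c[m]
for lo in range(-70,40,5):
    q=p[(p[:,2]>=lo)&(p[:,2]<lo+5)]
    if len(q):print(lo,len(q),q.min(0).round(1),q.max(0).round(1), "inner",np.abs(q[:,0]).min().round(1))
for row in range(215,300,6): print(row,[c[row,u].round(0).tolist() for u in (195,200,205,210,300,305)])
```

```text
4.525 [ 540.21206933 -354.37376863   74.46532688] [-1.79920580e+02 -6.30653825e-02  9.00133224e+01] 44.03030850758967
-70 1835 [-56.  -14.9 -70. ] [ 54.1  12.1 -65. ] inner 19.8
-65 919 [-55.4 -14.8 -65. ] [ 52.   -6.1 -60. ] inner 21.4
-60 358 [-50.5 -14.6 -60. ] [ 43.    0.1 -55. ] inner 22.1
-55 699 [-33.3 -12.2 -55. ] [ 31.3  10.5 -50.1] inner 20.4
-50 428 [-37.  -12.3 -50. ] [ 34.4  10.6 -45. ] inner 20.5
-45 445 [-36.8 -12.2 -45. ] [ 34.3  10.7 -40. ] inner 20.4
-40 412 [-36.6 -12.2 -40. ] [ 34.6  10.8 -35. ] inner 20.3
-35 384 [-37.  -11.9 -35. ] [ 34.5  10.7 -30. ] inner 20.4
-30 320 [-36.9 -12.  -30. ] [ 34.1  10.8 -25. ] inner 20.4
-25 256 [-35.2 -12.2 -25. ] [ 33.4  10.8 -20.1] inner 20.4
-20 101 [-29.1 -11.6 -20. ] [ 27.   10.4 -15.2] inner 20.5
20 810 [-10.6 -30.   22.8] [ 6.4 29.9 25. ] inner 0.0
25 2622 [-17.9 -30.   25. ] [13.3 30.  30. ] inner 0.0
30 823 [-21.4 -29.9  30. ] [16.5 29.9 35. ] inner 10.4
35 414 [-23. -30.  35.] [18.8 29.9 40. ] inner 15.3
215 [[-49.0, 21.0, 74.0], [-45.0, 21.0, 74.0], [-41.0, 21.0, 75.0], [-35.0, 18.0, 67.0], [40.0, 21.0, 74.0], [45.0, 
[... 1193 characters left out ...]
0, -3.0, -44.0], [21.0, -9.0, -54.0]]
275 [[-25.0, -6.0, -53.0], [-23.0, -5.0, -51.0], [-23.0, 4.0, -38.0], [-40.0, 82.0, 74.0], [21.0, 0.0, -44.0], [22.0, -6.0, -53.0]]
281 [[-25.0, -4.0, -54.0], [-23.0, -3.0, -53.0], [-23.0, 5.0, -42.0], [-40.0, 89.0, 74.0], [21.0, 1.0, -48.0], [22.0, -3.0, -53.0]]
287 [[-25.0, -2.0, -57.0], [-24.0, 1.0, -52.0], [-23.0, 9.0, -42.0], [-41.0, 97.0, 75.0], [21.0, 4.0, -48.0], [22.0, 0.0, -54.0]]
293 [[-19.0, -18.0, -80.0], [-24.0, 4.0, -53.0], [-46.0, 104.0, 74.0], [-41.0, 103.0, 73.0], [21.0, 6.0, -51.0], [22.0, 4.0, -53.0]]
299 [[-19.0, -18.0, -84.0], [-24.0, 8.0, -53.0], [-47.0, 112.0, 75.0], [-42.0, 111.0, 74.0], [21.0, 10.0, -50.0], [16.0, -17.0, -83.0]]
```

View pics/w4.png

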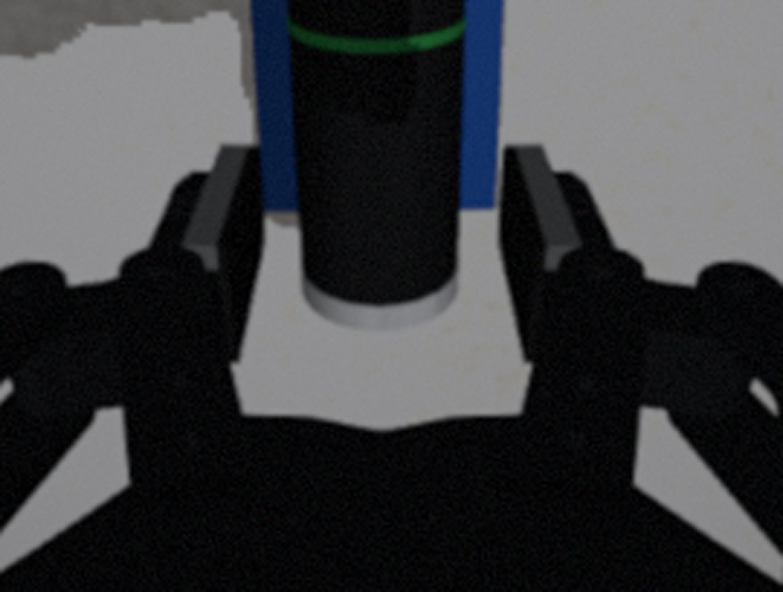

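send_rows(
  dp=[
    [1,-1,0],
    [1,-1,-40],
    [1,-1,-70],
    [1,-1,-86],
    [1,-1,-86],
  ],
  rot=[
    [0,0,0],
    [0,0,0],
    [0,0,0],
    [0,0,0],
    [0,0,0],
  ],
  jaw=75,
)

```text
time: 5.2
tool_pos: [540.9, -355.2, -11.9]
tcp_rot: [-179.9, -0.1, 90.0]
ft_force: [0.6, -1.0, 0.1]
finger_gap: 74.8
```

send_rows(
  dp=[
    [0,0,0],
    [0,0,0],
    [0,0,0],
    [0,0,0],
    [0,0,0],
  ],
  rot=[
    [0,0,0],
    [0,0,0],
    [0,0,0],
    [0,0,0],
    [0,0,0],
  ],
  jaw=30,
  force=40,
)

```text
time: 5.82
tool_pos: [543.1, -356.7, -8.4]
tcp_rot: [179.9, 0.1, 90.0]
ft_force: [-0.6, 1.0, 7.6]
finger_gap: 43.1
```

send_rows(
  dp=[
    [0,0,20],
    [0,0,60],
    [0,0,110],
    [0,0,150],
    [3,25,165],
  ],
  rot=[
    [0,0,0],
    [0,0,0],
    [0,0,0],
    [0,0,0],
    [0,0,0],
  ],
)

```text
time: 6.45
tool_pos: [545.8, -333.1, 159.7]
tcp_rot: [179.7, 0.2, 89.9]
ft_force: [0.5, 0.7, -4.9]
finger_gap: 43.1
```

send_rows(
  dp=[
    [7,45,0],
    [14,95,0],
    [21,145,0],
    [28,195,0],
    [35,245,0],
  ],
  rot=[
    [0,0,-0.02],
    [0,0,-0.04],
    [0,0,-0.06],
    [0,0,-0.08],
    [0,0,-0.1],
  ],
)

```text
time: 7.08
tool_pos: [579.5, -84.2, 155.4]
tcp_rot: [180.0, 0.0, 84.2]
ft_force: [0.3, 0.1, -3.9]
finger_gap: 43.3
```

send_rows(
  dp=[
    [8,50,0],
    [16,100,0],
    [22,150,0],
    [25,170,0],
    [25,170,0],
  ],
  rot=[
    [0,0,-0.02],
    [0,0,-0.034],
    [0,0,-0.034],
    [0,0,-0.034],
    [0,0,-0.034],
  ],
)

```text
time: 7.7
tool_pos: [604.6, 85.4, 155.0]
tcp_rot: [180.0, 0.0, 82.5]
ft_force: [0.4, -0.9, -4.4]
finger_gap: 43.3
```

Run:
```python
from bench import r,vision
from h import *
s,v=wrist(r,vision);print(s["time"],s["tool_pos"],s["tcp_rot"],s["finger_gap"],s["ft_force"])
t=vision.snapshot("top");a=vision.snapshot("side")
pickle.dump((s,v,t,a),open("d5.pkl","wb"))
cv2.imwrite("pics/w5.png",v["pixels"][...,::-1])
cv2.imwrite("pics/t5.png",cv2.resize(np.hstack([t["pixels"][100:230,190:330],a["pixels"][110:240,150:290]])[...,::-1],None,fx=2.8,fy=2.8,interpolation=cv2.INTER_CUBIC))
```

```text
7.7 [604.61826219  85.3510607  154.9515809 ] [1.79997274e+02 8.74631525e-03 8.24643719e+01] 43.31967901631006 [ 0.40433448 -0.87373758 -4.38569857]
```

View pics/w5.png

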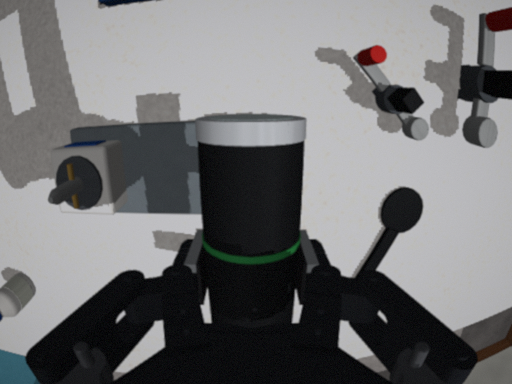

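View pics/t5.png

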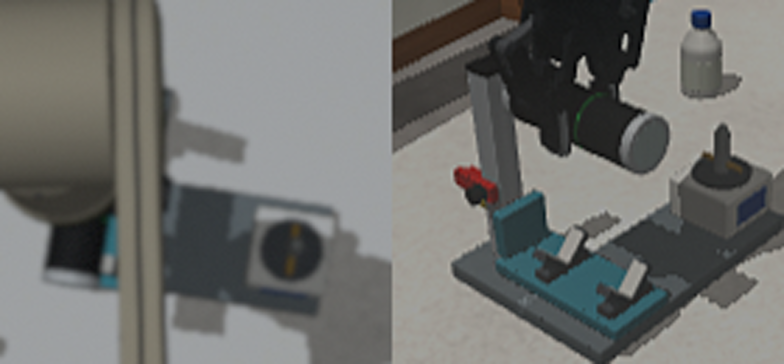

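Run:
```python
from h import *
s,v,t,a=pickle.load(open("d5.pkl","rb"))
W=v["W"];v["W"]=v["T_tool_cam"];c=wcloud(v);R=v["pixels"].astype(int)
m=(c[...,2]>-80)&(c[...,2]<5)&(abs(c[...,0])<26)&(c[...,1]<-20)&(v["depth"]>0)
p=c[m];print(len(p),p.min(0),p.max(0))
# ridge of tube in tool frame
top=c[m&(R.max(-1)<60)];print(np.percentile(top[:,2],[1,5,50]))
for yy in range(-75,-15,10):
    q=p[abs(p[:,1]-yy)<3]
    if len(q): print(yy,q[:,2].min(),q[:,0].min(),q[:,0].max())
# shaft / flange and tower via wrist
v["W"]=W;c=wcloud(v);im=R
U,V=np.meshgrid(np.arange(512),np.arange(384))
m=(U>50)&(U<125)&(V>135)&(V<215)&(im.min(-1)>110)&(abs(c[...,2]-59)<8)
print("tower",cv2.minAreaRect(c[m][:,:2].astype(np.float32)),c[m][:,2].mean())
m=(U>40)&(U<110)&(V>150)&(V<215)&(abs(c[...,2]-65)<5)&(im.max(-1)<90);print("flange",cv2.minEnclosingCircle(c[m][:,:2].astype(np.float32)),np.median(c[m],0))
# big crank
m=(U>440)&(V<150)&(c[...,2]>88)&(c[...,2]<105)&(im.max(-1)<60);print("boss",m.sum(),cv2.minAreaRect(c[m][:,:2].astype(np.float32)),c[m][:,2].max())
m=(U>440)&(V>105)&(V<155)&(c[...,2]>50)&(im.min(-1)>70);print("cw",cv2.minAreaRect(c[m][:,:2].astype(np.float32)),np.median(c[m][:,2]))
# back plate of carriage (initial top image)
d=pickle.load(open("d0.pkl","rb"))["top"];c=cloud(d);im=d["pixels"].astype(int)
for row in range(134,160,2): print(row,[c[row,u].round(0).tolist() for u in (225,232)],im[row,228])
```

```text
13794 [-23.58608719 -69.47970235 -60.48492562] [ 20.75500582 -20.00206728 -15.96331045]
[-59.10668792 -58.56168305 -56.27041454]
-65 -60.48492562266479 -23.192580489096915 20.214731715152965
-55 -59.89664506343715 -23.483305161289557 20.610514701974434
-45 -60.03805109038653 -22.733616394650998 19.66333539254767
-35 -60.076994221289894 -23.117796371976247 19.739228303657217
-25 -59.45395934048332 -23.276099610878653 20.459872493311344
tower ((580.074951171875, -84.57562255859375), (69.00802612304688, 67.20382690429688), 82.36909484863281) 60.07364208880623
flange ((577.6771850585938, -85.00466918945312), 29.17252540588379) [574.88587305 -76.38125404  65.13830944]
boss 131 ((491.6825866699219, 355.2278137207031), (7.793002605438232, 94.18467712402344), 78.895751953125) 96.3042101288695
cw ((580.2340087890625, 346.2587890625), (31.973617553710938, 33.0198974609375), 47.25559997558594) 58.66526072819657
134 [[698.0, 81.0, 128.0], [697.0, 64.0, 134.0]] [55 57 59]
136 [[699.0, 83.0, 101.0], [697.0, 65.0, 113.0]] [55 57 58]
138 [[699.0, 84.0, 83.0], [697.0, 67.0, 94.0]] [53 57 59]
140 [[695.0, 84.0, 77.0], [696.0, 68.0, 75.0]] [46 80 89]
142 [[691.0, 84.0, 76.0], [691.0, 67.0, 77.0]] [ 45  96 107]
144 [[687.0, 85.0, 70.0], [685.0, 67.0, 81.0]] [36 78 86]
146 [[687.0, 86.0, 47.0], [685.0, 68.0, 58.0]] [21 43 48]
148 [[684.0, 87.0, 33.0], [684.0, 69.0, 35.0]] [31 64 71]
150 [[679.0, 87.0, 31.0], [679.0, 69.0, 35.0]] [ 43  92 102]
152 [[674.0, 87.0, 36.0], [674.0, 69.0, 35.0]] [ 44  95 107]
154 [[669.0, 86.0, 35.0], [669.0, 69.0, 34.0]] [ 44  94 106]
156 [[663.0, 86.0, 36.0], [664.0, 69.0, 35.0]] [ 47  96 108]
158 [[659.0, 86.0, 34.0], [659.0, 69.0, 37.0]] [ 45  96 107]
```

send_rows(
  dp=[
    [3,0,-30],
    [3,0,-65],
    [3,0,-95],
    [3,0,-110],
    [3,0,-110],
  ],
  rot=[
    [0,0,0],
    [0,0,0],
    [0,0,0],
    [0,0,0],
    [0,0,0],
  ],
)

```text
time: 8.48
tool_pos: [606.9, 83.2, 43.5]
tcp_rot: [-179.9, 0.0, 82.3]
ft_force: [-0.5, 0.2, -4.0]
finger_gap: 42.7
```

send_rows(
  dp=[
    [0,0,-4],
    [0,0,-8],
    [0,0,-8],
    [0,0,-8],
  ],
  rot=[
    [0,0,0],
    [0,0,0],
    [0,0,0],
    [0,0,0],
  ],
)

```text
time: 8.98
tool_pos: [608.2, 84.1, 37.0]
tcp_rot: [180.0, 0.0, 82.3]
ft_force: [1.3, -0.9, -3.9]
finger_gap: 43.1
```

Run:
```python
from bench import r,vision
from h import *
s,v=wrist(r,vision);print(s["time"],s["tool_pos"],s["tcp_rot"],s["finger_gap"],s["ft_force"])
t=vision.snapshot("top");a=vision.snapshot("side")
cv2.imwrite("pics/w6.png",v["pixels"][...,::-1])
cv2.imwrite("pics/t6.png",cv2.resize(np.hstack([t["pixels"][100:230,190:330],a["pixels"][110:240,150:290]])[...,::-1],None,fx=2.8,fy=2.8,interpolation=cv2.INTER_CUBIC))
```

```text
8.975 [608.15272821  84.13832004  36.96885226] [1.79953444e+02 5.47588801e-05 8.23367111e+01] 43.113034505384334 [ 1.28505749 -0.85274963 -3.89220994]
```

View pics/w6.png

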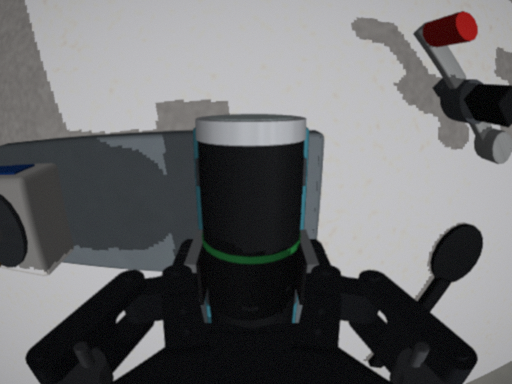

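View pics/t6.png

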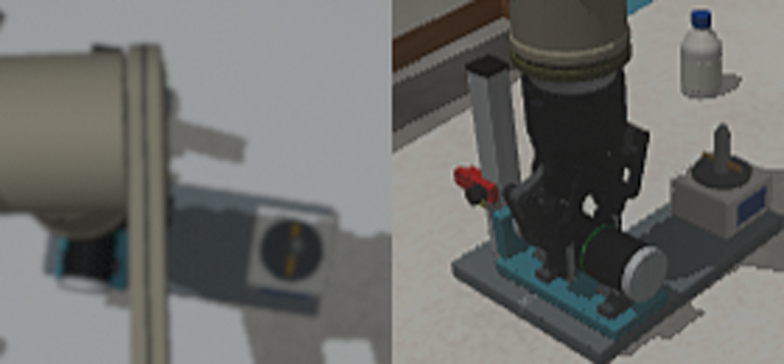

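send_rows(
  dp=[
    [0,0,-1.5],
    [0,0,-3],
    [0,0,-3],
  ],
  rot=[
    [0,0,0],
    [0,0,0],
    [0,0,0],
  ],
)

```text
time: 9.5
tool_pos: [608.4, 84.0, 36.5]
tcp_rot: [179.9, 0.0, 82.3]
ft_force: [-11.3, -3.7, 19.0]
finger_gap: 43.0
```

send_rows(
  dp=[
    [0,0,0],
    [0,0,0],
    [0,0,0],
  ],
  rot=[
    [0,0,0],
    [0,0,0],
    [0,0,0],
  ],
  jaw=70,
)

```text
time: 9.88
tool_pos: [607.8, 84.3, 33.3]
tcp_rot: [-180.0, -0.0, 82.3]
ft_force: [0.4, -0.5, -0.2]
finger_gap: 70.1
```

send_rows(
  dp=[
    [0,0,20],
    [0,0,60],
    [0,0,110],
    [0,0,160],
    [0,0,180],
  ],
  rot=[
    [0,0,0],
    [0,0,0],
    [0,0,0],
    [0,0,0],
    [0,0,0],
  ],
)

```text
time: 10.5
tool_pos: [609.8, 84.3, 219.5]
tcp_rot: [179.6, -0.1, 82.3]
ft_force: [0.1, 0.0, 0.4]
finger_gap: 69.6
```

Run:
```python
from bench import r,vision
from h import *
s,v=wrist(r,vision);print(s["time"],s["tool_pos"],s["tcp_rot"],s["finger_gap"],s["ft_force"])
t=vision.snapshot("top");a=vision.snapshot("side")
cv2.imwrite("pics/w7.png",v["pixels"][...,::-1]);pickle.dump((s,v,t,a),open("d7.pkl","wb"))
cv2.imwrite("pics/t7.png",cv2.resize(np.hstack([t["pixels"][100:230,190:330],a["pixels"][110:240,150:290]])[...,::-1],None,fx=2.8,fy=2.8,interpolation=cv2.INTER_CUBIC))
c=wcloud(v);z=c[...,2]
m=(z>75)&(z<105)&(abs(c[...,0]-604)<90)&(abs(c[...,1]-84)<35)
print(cv2.minAreaRect(c[m][:,:2].astype(np.float32)),np.percentile(c[m][:,2],[5,50,98]))
p=c[m&(z>91)];print(p.mean(0),p.min(0),p.max(0))
```

```text
10.5 [609.83409578  84.3091058  219.48440922] [ 1.79577301e+02 -8.17010077e-02  8.23364596e+01] 69.62978608372697 [0.07216585 0.00489727 0.43914336]
((617.1947631835938, 80.64706420898438), (47.3980712890625, 156.4427947998047), 83.38370513916016) [77.79281039 91.80790712 95.87304982]
[603.46709339  83.23064743  93.82930597] [538.9840772   59.46661697  91.0011003 ] [693.99860893 105.04220716 104.70563854]
```

View pics/w7.png

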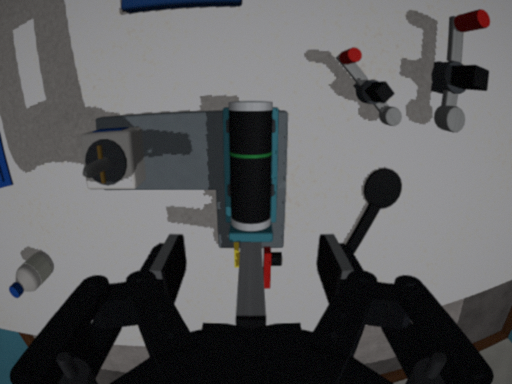

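View pics/t7.png

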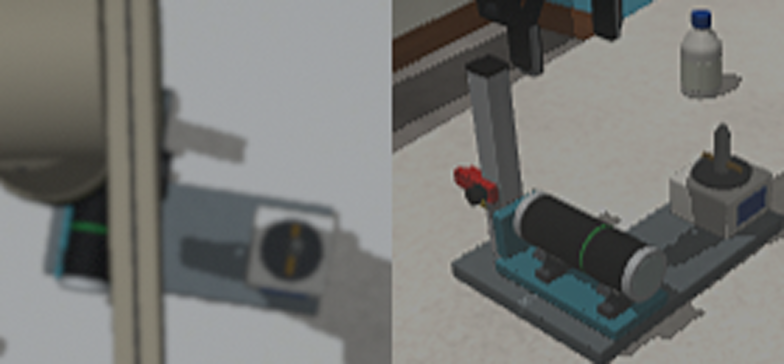

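send_rows(
  dp=[
    [-15,50,0],
    [-30,105,0],
    [-46,160,0],
    [-62,215,0],
    [-78,270,0],
  ],
  rot=[
    [0,0,-0.02],
    [0,0,-0.04],
    [0,0,-0.06],
    [0,0,-0.086],
    [0,0,-0.086],
  ],
  jaw=60,
)

```text
time: 11.28
tool_pos: [527.8, 355.1, 210.3]
tcp_rot: [-179.8, 0.2, 77.4]
ft_force: [1.5, 1.2, -0.8]
finger_gap: 59.6
```

send_rows(
  dp=[
    [0,6,-10],
    [0,6,-20],
    [0,6,-20],
  ],
  rot=[
    [0,0,0],
    [0,0,0],
    [0,0,0],
  ],
)

```text
time: 11.65
tool_pos: [529.1, 358.0, 190.5]
tcp_rot: [-179.8, 0.2, 77.3]
ft_force: [0.9, -0.1, -0.7]
finger_gap: 60.1
```

Run:
```python
from bench import r,vision
from h import *
s,v=wrist(r,vision);print(s["time"],s["tool_pos"],s["tcp_rot"],s["finger_gap"],s["ft_force"])
cv2.imwrite("pics/w8.png",v["pixels"][...,::-1]);pickle.dump((s,v),open("d8.pkl","wb"))
c=wcloud(v);z=c[...,2];im=v["pixels"].astype(int)
near=(abs(c[...,0]-530)<110)&(abs(c[...,1]-361)<60)&(v["depth"]>0)
def rep(n,m):
    m=cv2.morphologyEx(m.astype(np.uint8),cv2.MORPH_OPEN,np.ones((3,3)))>0
    p=c[m]; print(n,len(p),np.median(p[:,2]).round(1),cv2.minAreaRect(p[:,:2].astype(np.float32)),np.median(p,0).round(1))
rep("boss",near&(z>88)&(z<102)&(im.max(-1)<80))
rep("knob",near&(z>88)&(z<102)&(im[...,0]>im[...,1]+50))
rep("cw",near&(z>54)&(z<64)&(im.min(-1)>70))
rep("arm",near&(z>38)&(z<49)&(im.min(-1)>70))
```

```text
11.65 [529.10468105 357.99560152 190.51233951] [-179.81635057    0.20480801   77.32271588] 60.12308446573973 [ 0.86615026 -0.11137238 -0.66278849]
boss 870 96.8 ((526.4331665039062, 359.8710632324219), (25.72892951965332, 26.20016860961914), 76.85098266601562) [525.2 359.9  96.8]
knob 543 95.0 ((453.8061218261719, 377.0642395019531), (20.99321174621582, 21.362579345703125), 77.5330810546875) [453.8 377.   95. ]
cw 641 59.0 ((580.4696655273438, 346.79327392578125), (30.923744201660156, 31.258827209472656), 44.214569091796875) [579.7 346.8  59. ]
arm 785 42.9 ((515.7949829101562, 362.3456726074219), (18.62098503112793, 100.25045776367188), 76.48339080810547) [488.8 367.9  42.9]
```

View pics/w8.png

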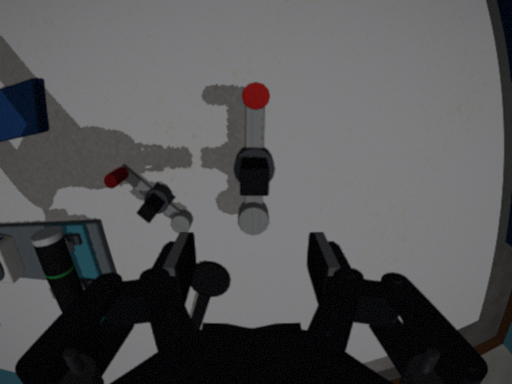

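send_rows(
  dp=[
    [-2,0,-40],
    [-2,0,-80],
    [-2,0,-120],
    [-2,0,-153],
    [-2,0,-153],
  ],
  rot=[
    [0,0,0],
    [0,0,-0.005],
    [0,0,-0.005],
    [0,0,-0.005],
    [0,0,-0.005],
  ],
)

```text
time: 12.32
tool_pos: [526.0, 357.6, 37.3]
tcp_rot: [-179.7, 0.2, 77.0]
ft_force: [-1.0, 0.0, -0.4]
finger_gap: 59.9
```

send_rows(
  dp=[
    [0,0,0],
    [0,0,0],
    [0,0,0],
    [0,0,0],
    [0,0,0],
  ],
  rot=[
    [0,0,0],
    [0,0,0],
    [0,0,0],
    [0,0,0],
    [0,0,0],
  ],
  jaw=15,
  force=60,
)

```text
time: 12.95
tool_pos: [529.7, 360.9, 43.4]
tcp_rot: [179.8, -0.1, 77.1]
ft_force: [1.2, -0.9, 7.3]
finger_gap: 25.1
```

Run:
```python
from bench import r,vision
from h import *
s,v=wrist(r,vision);print(s["time"],s["tool_pos"],s["tcp_rot"],s["finger_gap"],s["ft_force"],s["wrist_torque"])
cv2.imwrite("pics/w9.png",v["pixels"][...,::-1]);pickle.dump((s,v),open("d9.pkl","wb"))
```

```text
12.95 [529.70551064 360.88165164  43.3766904 ] [ 1.79793033e+02 -1.49966804e-01  7.71205459e+01] 25.128423135444187 [ 1.19056574 -0.89436338  7.25486334] [-0.31878178 -0.06095895 -0.02039188]
```

View pics/w9.png

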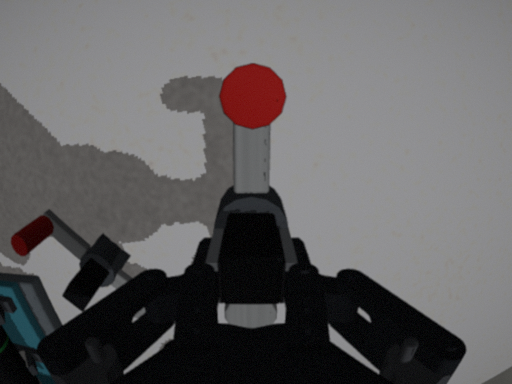

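send_rows(
  dp=[
    [0,0,20],
    [0,0,60],
    [0,0,110],
    [0,0,140],
    [2,-20,140],
  ],
  rot=[
    [0,0,0],
    [0,0,0],
    [0,0,0],
    [0,0,0],
    [0,0,-0.05],
  ],
)

```text
time: 13.62
tool_pos: [531.4, 341.9, 185.5]
tcp_rot: [179.7, -0.3, 74.3]
ft_force: [0.5, -0.3, -4.1]
finger_gap: 25.4
```

send_rows(
  dp=[
    [6,-50,0],
    [12,-100,0],
    [18,-150,0],
    [24,-200,0],
    [30,-250,0],
  ],
  rot=[
    [0,0,-0.17],
    [0,0,-0.34],
    [0,0,-0.51],
    [0,0,-0.68],
    [0,0,-0.85],
  ],
)

```text
time: 14.25
tool_pos: [558.3, 87.6, 178.9]
tcp_rot: [-180.0, 0.2, 25.1]
ft_force: [1.0, -0.8, -4.0]
finger_gap: 25.4
```

send_rows(
  dp=[
    [6,-50,0],
    [12,-100,0],
    [18,-140,0],
    [21,-174,0],
    [21,-174,0],
  ],
  rot=[
    [0,0,-0.17],
    [0,0,-0.34],
    [0,0,-0.5],
    [0,0,-0.58],
    [0,0,-0.58],
  ],
)

```text
time: 14.88
tool_pos: [579.1, -87.0, 178.8]
tcp_rot: [180.0, 0.2, -8.0]
ft_force: [0.3, -0.3, -3.5]
finger_gap: 25.2
```

Run:
```python
from bench import r,vision
from h import *
s,v=wrist(r,vision);print(s["time"],s["tool_pos"],s["tcp_rot"],s["finger_gap"],s["ft_force"],s["wrist_torque"])
t=vision.snapshot("top");a=vision.snapshot("side")
pickle.dump((s,v,t,a),open("d10.pkl","wb"))
cv2.imwrite("pics/w10.png",v["pixels"][...,::-1])
cv2.imwrite("pics/t10.png",cv2.resize(np.hstack([t["pixels"][100:230,220:360],a["pixels"][90:220,190:330]])[...,::-1],None,fx=2.8,fy=2.8,interpolation=cv2.INTER_CUBIC))
```

```text
14.875 [579.09055254 -86.99776313 178.7844837 ] [ 1.79958671e+02  1.72092623e-01 -8.01759442e+00] 25.23699311400891 [ 0.29084532 -0.25435318 -3.52258785] [ 0.02719341  0.05901373 -0.02419475]
```

View pics/w10.png

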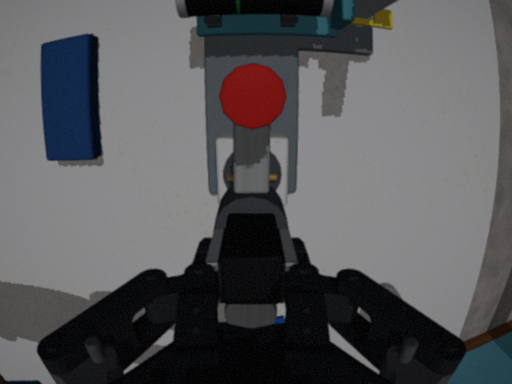

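View pics/t10.png

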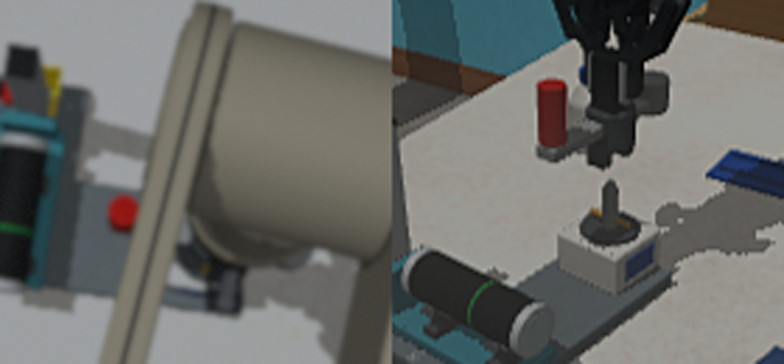

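send_rows(
  dp=[
    [0,0,0],
    [0,0,0],
  ],
  rot=[
    [0,0,0],
    [0,0,0],
  ],
)

```text
time: 15.28
tool_pos: [580.7, -83.1, 180.4]
tcp_rot: [-180.0, 0.0, -7.6]
ft_force: [0.5, 0.7, -3.5]
finger_gap: 25.7
```

Run:
```python
from bench import r,vision
from h import *
s,v=wrist(r,vision);print(s["time"],s["tool_pos"],s["tcp_rot"],s["finger_gap"],s["ft_force"])
pickle.dump((s,v),open("d11.pkl","wb"))
im=v["pixels"].astype(int)
W=v["W"];v["W"]=v["T_tool_cam"];c=wcloud(v);H=s["tool_pos"][2]
U,V=np.meshgrid(np.arange(512),np.arange(384));ok=v["depth"]>0
def med(n,m,rect=True):
    p=c[m];print(n,len(p),"ht",(H-np.median(p[:,2])).round(1),[np.round(q,1) for q in cv2.minAreaRect(p[:,:2].astype(np.float32))] )
kn=ok&(im[...,0]>im[...,1]+60)&(abs(U-253)<45)&(V<140)
med("knob",kn&(c[...,2]<np.median(c[kn][:,2])+4))
bs=ok&(abs(U-251)<40)&(V>205)&(V<310)&(im.max(-1)<60)&(c[...,2]<-50)
z0=np.percentile(c[bs][:,2],20);print(z0);med("boss",bs&(c[...,2]<-62)&(c[...,2]>-85)&(abs(c[...,0])<16))
pin=ok&(im[...,0]>im[...,2]+35)&(im[...,1]>im[...,2]+20)&(abs(U-253)<35)&(V>165)&(V<190)
med("pin",pin);print(np.c_[U[pin],V[pin]].min(0),np.c_[U[pin],V[pin]].max(0))
tw=ok&(im.min(-1)>120)&(abs(U-253)<45)&(V>130)&(V<205)&(abs(H-c[...,2]-59)<6)
med("tower",tw);q=c[tw];print(q.min(0),q.max(0))
```

```text
15.275 [580.6896706  -83.06921539 180.42094226] [-1.79996170e+02  1.00818490e-02 -7.60735866e+00] 25.708687877917754 [ 0.51634163  0.70866811 -3.53421644]
knob 3216 ht 232.3 [array([  0.2, -76.2]), array([22.4, 22.4]), np.float64(45.8)]
-54.3336359176304
boss 199 ht 252.6 [array([ -0.2, -11.4]), array([11.1, 29.7]), np.float64(89.4)]
pin 49 ht 75.9 [array([ -0.8, -12.9]), array([43.3, 32.8]), np.float64(0.4)]
[227 179] [274 183]
tower 950 ht 59.9 [array([-0.8, -1.8]), array([59.8, 66.1]), np.float64(89.7)]
[-34.01023728 -31.55191389 118.29575166] [ 32.11144226  28.29923239 123.08426247]
```

send_rows(
  dp=[
    [-0.8,-1.5,-10],
    [-0.8,-1.5,-20],
    [-0.8,-1.5,-30],
    [-0.8,-1.5,-38],
    [-0.8,-1.5,-42],
  ],
  rot=[
    [0,0,0],
    [0,0,0],
    [0,0,0],
    [0,0,0],
    [0,0,0],
  ],
)

```text
time: 15.95
tool_pos: [579.6, -85.3, 137.5]
tcp_rot: [-180.0, 0.1, -7.7]
ft_force: [-0.2, -0.3, -4.1]
finger_gap: 25.7
```

send_rows(
  dp=[
    [0,0,0],
    [0,0,0],
  ],
  rot=[
    [0,0,0],
    [0,0,0],
  ],
)

```text
time: 16.2
tool_pos: [580.3, -85.4, 139.0]
tcp_rot: [180.0, -0.0, -7.7]
ft_force: [-0.3, 0.1, -4.0]
finger_gap: 25.2
```

Run:
```python
from bench import r,vision
from h import *
s=r.sense();print(s["time"],s["tool_pos"],s["tcp_rot"],s["ft_force"],s["wrist_torque"])
a=vision.snapshot("side")
cv2.imwrite("pics/t12.png",cv2.resize(a["pixels"][110:220,210:330][...,::-1],None,fx=5,fy=5,interpolation=cv2.INTER_CUBIC))
```

```text
16.2 [580.32074825 -85.41382303 138.97130478] [ 1.79993584e+02 -4.37902882e-02 -7.67748737e+00] [-0.31391728  0.07610201 -4.01771342] [-7.25800357e-05 -3.16519545e-03  8.75114555e-03]
```

View pics/t12.png

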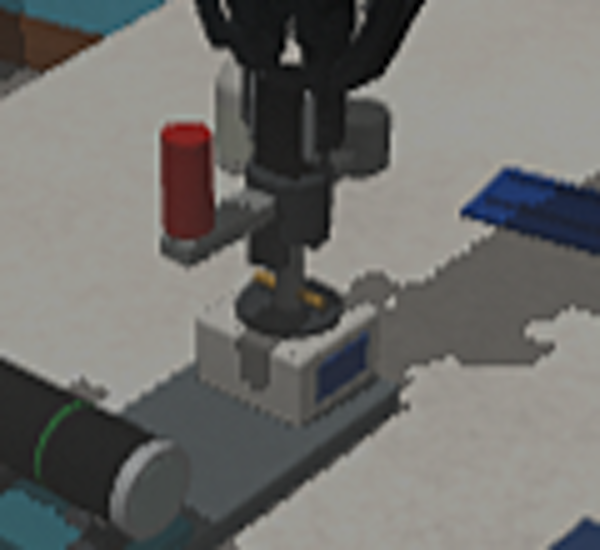

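Hub has slipped over the shaft tip with no side force. Going down the rest.

send_rows(
  dp=[
    [0,0,-7],
    [0,0,-14],
    [0,0,-21],
    [0,0,-27],
    [0,0,-30],
  ],
  rot=[
    [0,0,0],
    [0,0,0],
    [0,0,0],
    [0,0,0],
    [0,0,0],
  ],
)

```text
time: 16.88
tool_pos: [579.7, -85.3, 108.3]
tcp_rot: [-180.0, 0.0, -7.7]
ft_force: [-7.2, 2.7, 11.3]
finger_gap: 25.3
```

send_rows(
  dp=[
    [0,0,-2],
    [0,0,-2],
  ],
  rot=[
    [0,0,0],
    [0,0,0],
  ],
)

```text
time: 17.12
tool_pos: [580.5, -85.4, 108.3]
tcp_rot: [180.0, -0.1, -7.7]
ft_force: [-4.6, 1.0, 6.4]
finger_gap: 25.2
```

send_rows(
  dp=[
    [0,0,0],
    [0,0,0],
    [0,0,0],
    [0,0,30],
    [0,0,70],
  ],
  rot=[
    [0,0,0],
    [0,0,0],
    [0,0,0],
    [0,0,0],
    [0,0,0],
  ],
  jaw=50,
)

```text
time: 17.75
tool_pos: [578.9, -85.1, 175.7]
tcp_rot: [-180.0, 0.2, -7.7]
ft_force: [0.6, -0.3, 1.0]
finger_gap: 49.8
```

send_rows(
  dp=[
    [0,0,20],
    [0,0,40],
    [0,0,50],
    [0,0,50],
  ],
  rot=[
    [0,0,0],
    [0,0,0],
    [0,0,0],
    [0,0,0],
  ],
)

```text
time: 18.25
tool_pos: [580.2, -85.4, 226.6]
tcp_rot: [180.0, -0.0, -7.7]
ft_force: [-0.4, -0.1, -0.5]
finger_gap: 49.8
```

Run:
```python
from bench import r,vision
from h import *
s,v=wrist(r,vision);print(s["time"],s["tool_pos"],s["tcp_rot"],s["finger_gap"],s["ft_force"])
t=vision.snapshot("top");a=vision.snapshot("side")
pickle.dump((s,v,t,a),open("d13.pkl","wb"))
cv2.imwrite("pics/w13.png",v["pixels"][...,::-1])
cv2.imwrite("pics/t13.png",cv2.resize(np.hstack([t["pixels"][100:230,220:360],a["pixels"][90:220,190:330]])[...,::-1],None,fx=2.8,fy=2.8,interpolation=cv2.INTER_CUBIC))
im=v["pixels"].astype(int);c=wcloud(v);z=c[...,2];ok=v["depth"]>0
U,V=np.meshgrid(np.arange(512),np.arange(384))
near=ok&(np.hypot(c[...,0]-582,c[...,1]+84)<110)
def rep(n,m):
    p=c[m];print(n,len(p),np.median(p[:,2]).round(1),[np.round(q,1) for q in cv2.minAreaRect(p[:,:2].astype(np.float32))])
rep("boss",near&(z>150)&(z<170)&(im.max(-1)<80)&(np.hypot(c[...,0]-582,c[...,1]+84)<30))
rep("knob",near&(z>150)&(z<170)&(im[...,0]>im[...,1]+60))
red=(im[...,0]>im[...,1]+60)&ok&~near;yel=(im[...,0]>im[...,2]+50)&(im[...,1]>im[...,2]+40)&ok&~near&(c[...,0]>650)
if red.any(): print("red",c[red].min(0),c[red].max(0),red.sum())
if yel.any(): print("yel",c[yel].min(0),c[yel].max(0),yel.sum())
```

```text
18.25 [580.18082471 -85.38515321 226.62653674] [ 1.79997270e+02 -2.32539627e-02 -7.67713711e+00] 49.848352356236866 [-0.44150895 -0.09765673 -0.4524382 ]
boss 1097 161.9 [array([580.5, -83.4]), array([25.8, 26. ]), np.float64(82.1)]
knob 703 160.0 [array([590.5,  -9.7]), array([21.7, 21.8]), np.float64(36.9)]
red [740.36872393  67.62176579  93.71919871] [740.53377557  68.72949712  93.79560893] 2
yel [696.951766    44.15728347  51.19328415] [740.72059305  62.89798019  57.13335397] 300
```

View pics/w13.png

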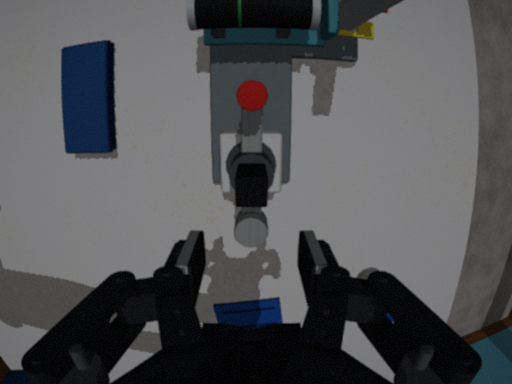

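View pics/t13.png

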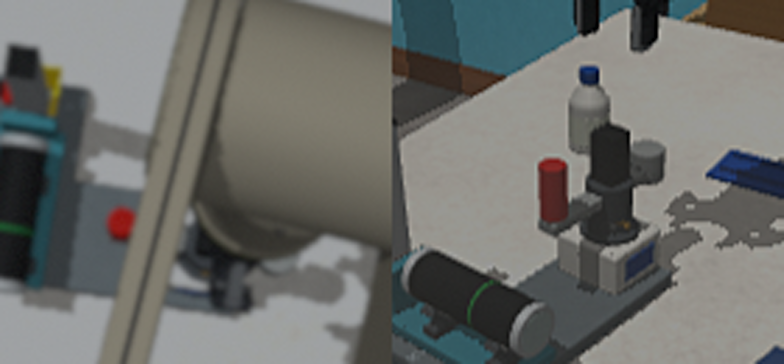

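Run:
```python
from h import *
s,v,t,a=pickle.load(open("d7.pkl","rb"));im=v["pixels"].astype(int);c=wcloud(v)
cv2.imwrite("pics/m7.png",cv2.resize(v["pixels"][215:330,215:300,::-1],None,fx=6,fy=5,interpolation=cv2.INTER_CUBIC))
ok=v["depth"]>0
red=(im[...,0]>im[...,1]+50)&ok&(c[...,0]>690)&(c[...,1]<130);p=c[red]
h=np.histogram(p[:,2],bins=np.arange(60,140,2));print("red",[(int(b),int(n)) for n,b in zip(*h) if n])
for lo in range(690,770,6):
    q=p[(p[:,0]>=lo)&(p[:,0]<lo+6)]
    if len(q):print(lo,len(q),q[:,1].min().round(),q[:,1].max().round(),np.percentile(q[:,2],[0,50,100]).round(1))
yel=(im[...,0]>im[...,2]+40)&(im[...,1]>im[...,2]+30)&ok&(c[...,0]>670);p=c[yel];print("yel",len(p),p.min(0),p.max(0),np.median(p,0))
# stereo side view of red
im=a["pixels"].astype(int);c=cloud(a);m=(im[...,0]>im[...,1]+60)&(c[...,0]>660)&(a["depth"]>0);p=c[m];print("side red",len(p),p.min(0),p.max(0),np.median(p,0))
cv2.imwrite("pics/s7.png",cv2.resize(a["pixels"][150:200,160:210,::-1],None,fx=10,fy=10,interpolation=cv2.INTER_CUBIC))
s,v,t,a=pickle.load(open("d13.pkl","rb"));cv2.imwrite("pics/m13.png",cv2.resize(v["pixels"][0:60,300:420,::-1],None,fx=6,fy=6,interpolation=cv2.INTER_CUBIC))
```

```text
red [(94, 1), (96, 3), (98, 90), (100, 146), (102, 1)]
696 36 85.0 92.0 [ 97.5  99.9 101.7]
702 43 84.0 93.0 [ 94.3 100.2 101.6]
708 33 83.0 91.0 [ 98.6 100.1 102.1]
714 30 83.0 90.0 [ 99.5 100.3 101.8]
720 27 82.0 88.0 [ 99.3 100.4 101.2]
726 27 81.0 87.0 [ 99.2 100.2 101.7]
732 22 80.0 87.0 [ 99.  100.2 101.1]
738 23 80.0 86.0 [ 98.9  99.9 101.9]
yel 126 [ 7.02579754e+02  3.50562460e+01 -7.01275775e-01] [774.97616681  54.00882578  56.34200874] [721.60376421  48.93788119  54.81584951]
side red 45 [696.95025024  69.64620371  86.46448551] [739.60118002  93.12659718 101.90235673] [722.44541123  87.98781982  99.93471911]
```

View pics/m7.png

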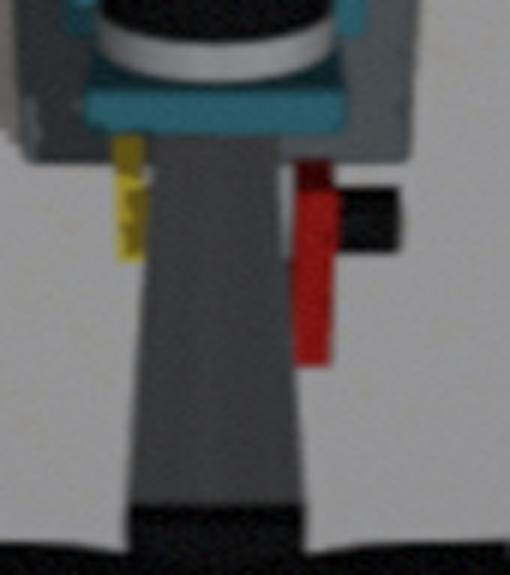

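View pics/s7.png

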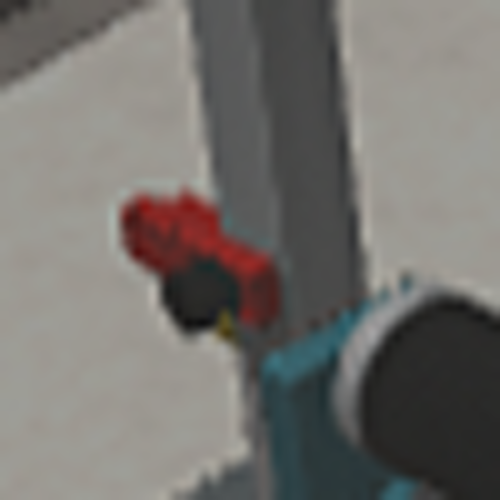

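View pics/m13.png

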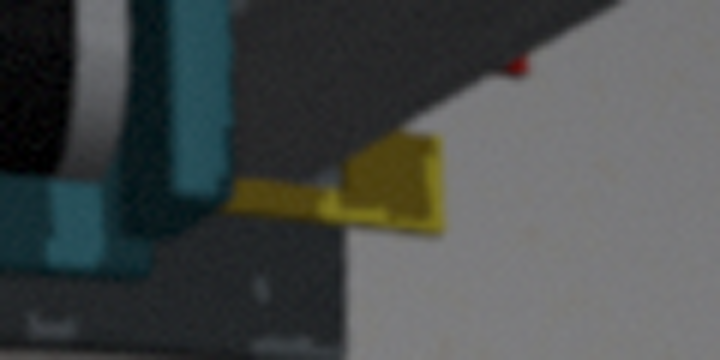

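send_rows(
  dp=[
    [45,3,0],
    [95,6,0],
    [145,10,-5],
    [190,14,-15],
    [210,15,-20],
  ],
  rot=[
    [0,0,0],
    [0,0,0],
    [0,0,0],
    [0,0,0],
    [0,0,0],
  ],
)

```text
time: 19.02
tool_pos: [790.6, -69.6, 202.4]
tcp_rot: [-180.0, 0.2, -7.6]
ft_force: [0.1, 0.9, -0.4]
finger_gap: 50.0
```

send_rows(
  dp=[
    [0,0,0],
    [0,0,0],
  ],
  rot=[
    [0,0,0],
    [0,0,0],
  ],
)

```text
time: 19.27
tool_pos: [789.3, -70.4, 206.0]
tcp_rot: [180.0, 0.1, -7.7]
ft_force: [-0.7, 0.7, 0.2]
finger_gap: 49.9
```

```bash
cat > mk.py <<'E'
from bench import r,vision
from h import *
import sys
n=sys.argv[1]
s,v=wrist(r,vision);print(s["time"],s["tool_pos"],s["tcp_rot"])
pickle.dump((s,v),open(f"d{n}.pkl","wb"))
cv2.imwrite(f"pics/w{n}.png",v["pixels"][...,::-1])
im=v["pixels"].astype(int);c=wcloud(v);ok=v["depth"]>0
for nm,m in (("red",(im[...,0]>im[...,1]+40)),("yel",(im[...,0]>im[...,2]+30)&(im[...,1]>im[...,2]+20))):
    m=m&ok&(c[...,0]>680)&(c[...,0]<770)&(abs(c[...,1]-65)<45)&(c[...,2]>20)
    p=c[m];print(nm,len(p))
    U,V=np.meshgrid(np.arange(512),np.arange(384))
    if len(p):
        print(" px",U[m].min(),U[m].max(),V[m].min(),V[m].max())
        print(p.min(0).round(1),p.max(0).round(1))
        h=np.histogram(p[:,2],bins=np.arange(40,140,1.0));print([(int(b),int(k)) for k,b in zip(*h) if k])
        if 1:
            q=p[p[:,0]>724];h=np.histogram(q[:,2],bins=np.arange(40,140,1.0));print(" tongue",[(int(b),int(k)) for k,b in zip(*h) if k])
x0,x1,y0,y1=[int(k) for k in sys.argv[2:6]] if len(sys.argv)>2 else (130,260,0,100)
cv2.imwrite(f"pics/z{n}.png",cv2.resize(v["pixels"][y0:y1,x0:x1,::-1],None,fx=6,fy=6,interpolation=cv2.INTER_CUBIC))
E
python3 mk.py 14
```

```text
19.275 [789.30498869 -70.4132132  205.95957773] [ 1.79996018e+02  6.68930896e-02 -7.68227618e+00]
red 602
 px 139 179 18 41
[707.9  67.2  83.1] [744.4  91.8 121.6]
[(83, 1), (91, 2), (92, 6), (93, 36), (94, 116), (95, 106), (96, 25), (97, 16), (98, 25), (99, 71), (100, 129), (101, 59), (102, 8), (115, 1), (121, 1)]
 tongue [(91, 2), (92, 6), (93, 33), (94, 110), (95, 102), (96, 25), (97, 14), (98, 17), (99, 45), (100, 81), (101, 37), (102, 5)]
yel 528
 px 144 189 49 71
[690.   44.5  20.2] [741.6  71.3  57.3]
[(48, 2), (49, 7), (50, 13), (51, 9), (52, 4), (53, 65), (54, 214), (55, 163), (56, 45), (57, 3)]
 tongue [(48, 2), (49, 4), (50, 2), (51, 6), (52, 3), (53, 40), (54, 138), (55, 93), (56, 21), (57, 1)]
```

View pics/w14.png

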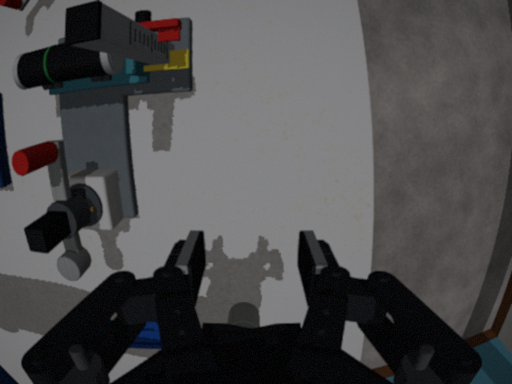

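View pics/z14.png

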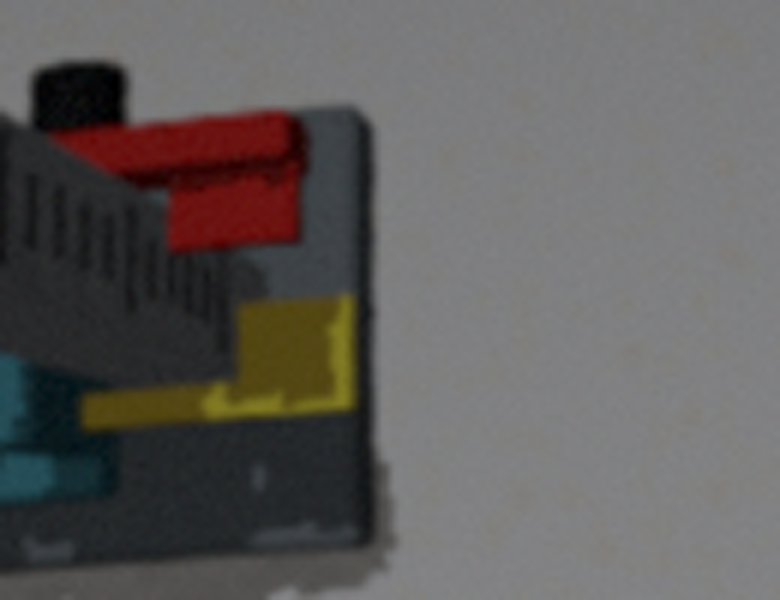

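send_rows(
  dp=[
    [-45,8,0],
    [-95,22,0],
    [-145,40,0],
    [-185,56,0],
    [-198.5,61,0],
  ],
  rot=[
    [0,0,0],
    [0,0,0],
    [0,0,0],
    [0,0,0],
    [0,0,0],
  ],
)

```text
time: 19.95
tool_pos: [588.8, -8.6, 207.7]
tcp_rot: [-180.0, -0.1, -7.7]
ft_force: [-0.1, -0.2, 0.4]
finger_gap: 49.6
```

send_rows(
  dp=[
    [0,0,-20],
    [0,0,-50],
    [0,0,-80],
    [0,0,-98],
    [0,0,-98],
  ],
  rot=[
    [0,0,0],
    [0,0,0],
    [0,0,0],
    [0,0,0],
    [0,0,0],
  ],
)

```text
time: 20.58
tool_pos: [590.1, -9.5, 106.3]
tcp_rot: [180.0, 0.2, -7.7]
ft_force: [-0.6, -0.5, 0.0]
finger_gap: 49.5
```

Run:
```python
from bench import r,vision
from h import *
s,v=wrist(r,vision);print(s["time"],s["tool_pos"],s["tcp_rot"],s["ft_force"])
cv2.imwrite("pics/w15.png",v["pixels"][...,::-1])
v["W"]=v["T_tool_cam"];c=wcloud(v);im=v["pixels"].astype(int)
m=(im[...,0]>im[...,1]+50)&(v["depth"]>0)&(abs(c[...,0])<30)&(abs(c[...,1])<30)
p=c[m];p=p[p[:,2]<p[:,2].min()+6];print(cv2.minAreaRect(p[:,:2].astype(np.float32)),np.median(p,0))
```

```text
20.575 [590.14251972  -9.47139383 106.30128529] [179.9916407    0.20523681  -7.69836891] [-0.58388512 -0.54749953  0.0420344 ]
((0.24666166305541992, -0.302032470703125), (22.700204849243164, 23.818588256835938), 19.96712303161621) [  0.5298238   -2.30240413 -53.70598281]
```

View pics/w15.png

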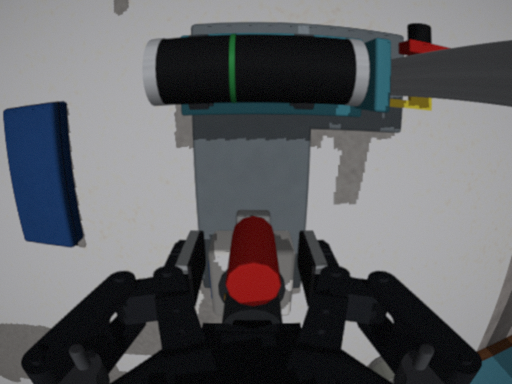

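send_rows(
  dp=[
    [0,0,0],
    [0,0,0],
    [0,0,0],
    [0,0,0],
  ],
  rot=[
    [0,0,0],
    [0,0,0],
    [0,0,0],
    [0,0,0],
  ],
  jaw=10,
  force=35,
)

```text
time: 21.12
tool_pos: [592.5, -9.2, 109.8]
tcp_rot: [-180.0, -0.1, -7.7]
ft_force: [-0.6, 2.0, 6.1]
finger_gap: 23.4
```

Run:
```python
import numpy as np
a0=82.3
def k(a): return 75*np.array([np.cos(np.radians(a)),np.sin(np.radians(a))])
for st,n in ((10,1),(15,1)):
  pass
a=0
sched=[6,14,14,14,14]+[18]*25
ang=np.cumsum(sched)
prev=k(a0)
for i in range(0,len(ang),5):
    base=k(a0-(ang[i-1] if i else 0))
    print(int(ang[i+4]) ,[[round(float(x),1) for x in (k(a0-t)-base)]+[0] for t in ang[i:i+5]])
```

```text
62 [[7.7, -1.5, 0], [24.8, -7.9, 0], [39.8, -18.3, 0], [51.9, -32.1, 0], [60.3, -48.3, 0]]
152 [[4.6, -23.0, 0], [1.9, -46.3, 0], [-7.9, -67.6, 0], [-23.9, -84.9, 0], [-44.3, -96.4, 0]]
242 [[-23.0, -4.6, 0], [-46.3, -1.9, 0], [-67.6, 7.9, 0], [-84.9, 23.9, 0], [-96.4, 44.3, 0]]
332 [[-4.6, 23.0, 0], [-1.9, 46.3, 0], [7.9, 67.6, 0], [23.9, 84.9, 0], [44.3, 96.4, 0]]
422 [[23.0, 4.6, 0], [46.3, 1.9, 0], [67.6, -7.9, 0], [84.9, -23.9, 0], [96.4, -44.3, 0]]
512 [[4.6, -23.0, 0], [1.9, -46.3, 0], [-7.9, -67.6, 0], [-23.9, -84.9, 0], [-44.3, -96.4, 0]]
```

send_rows(
  dp=[
    [7.7,-1.5,0],
    [24.8,-7.9,0],
    [39.8,-18.3,0],
    [51.9,-32.1,0],
    [60.3,-48.3,0],
  ],
  rot=[
    [0,0,0],
    [0,0,0],
    [0,0,0],
    [0,0,0],
    [0,0,0],
  ],
)

```text
time: 21.75
tool_pos: [651.5, -57.5, 108.9]
tcp_rot: [-180.0, 0.1, -7.6]
ft_force: [-6.4, 1.6, 6.7]
finger_gap: 22.9
```

Run:
```python
from bench import r,vision
from h import *
s,v=wrist(r,vision);print(s["time"],s["tool_pos"],s["tcp_rot"],s["finger_gap"],s["ft_force"])
cv2.imwrite("pics/w16.png",v["pixels"][...,::-1])
```

```text
21.75 [651.5249319  -57.54449225 108.94132655] [-1.79984649e+02  9.49949982e-02 -7.64347814e+00] 22.924708853223215 [-6.36830532  1.63005086  6.73767828]
```

View pics/w16.png

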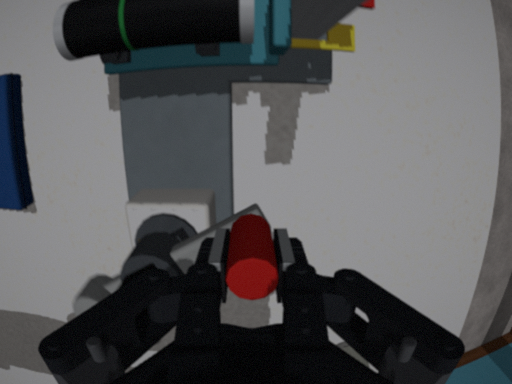

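Working well: the knob is held at about (250, 260), and the crank arm is following. Continuing the circle.

send_rows(
  dp=[
    [4.6,-23.0,0],
    [1.9,-46.3,0],
    [-7.9,-67.6,0],
    [-23.9,-84.9,0],
    [-44.3,-96.4,0],
  ],
  rot=[
    [0,0,0],
    [0,0,0],
    [0,0,0],
    [0,0,0],
    [0,0,0],
  ],
)

```text
time: 22.42
tool_pos: [608.5, -154.8, 109.6]
tcp_rot: [-180.0, -0.2, -7.7]
ft_force: [2.5, 3.3, 1.8]
finger_gap: 22.8
```

send_rows(
  dp=[
    [-23.0,-4.6,0],
    [-46.3,-1.9,0],
    [-67.6,7.9,0],
    [-84.9,23.9,0],
    [-96.4,44.3,0],
  ],
  rot=[
    [0,0,0],
    [0,0,0],
    [0,0,0],
    [0,0,0],
    [0,0,0],
  ],
)

```text
time: 23.05
tool_pos: [510.4, -112.1, 110.1]
tcp_rot: [179.8, -0.1, -7.8]
ft_force: [-1.0, -4.5, 6.8]
finger_gap: 23.4
```

Run:
```python
from bench import r,vision
from h import *
s,v=wrist(r,vision);print(s["time"],s["tool_pos"],s["tcp_rot"],s["finger_gap"],s["ft_force"])
a=vision.snapshot("side")["pixels"]
cv2.imwrite("pics/w17.png",cv2.resize(np.hstack([v["pixels"],cv2.resize(a[90:220,150:323],(512,384))]),(800,300))[...,::-1])
```

```text
23.05 [ 510.41509308 -112.10859859  110.10281559] [ 1.79760032e+02 -6.79781800e-02 -7.76917879e+00] 23.355155203520034 [-0.9707338  -4.46293081  6.78759595]
```

View pics/w17.png

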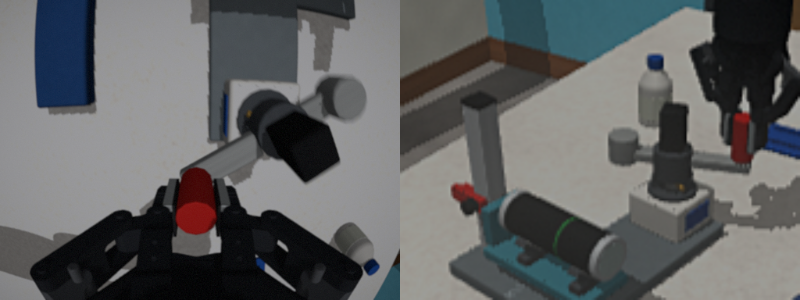

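send_rows(
  dp=[
    [-4.6,23.0,0],
    [-1.9,46.3,0],
    [7.9,67.6,0],
    [23.9,84.9,0],
    [44.3,96.4,0],
  ],
  rot=[
    [0,0,0],
    [0,0,0],
    [0,0,0],
    [0,0,0],
    [0,0,0],
  ],
)

```text
time: 23.78
tool_pos: [555.3, -12.7, 109.3]
tcp_rot: [180.0, 0.0, -7.6]
ft_force: [-2.7, -6.1, 2.6]
finger_gap: 23.2
```

send_rows(
  dp=[
    [23.0,4.6,0],
    [46.3,1.9,0],
    [67.6,-7.9,0],
    [84.9,-23.9,0],
    [96.4,-44.3,0],
  ],
  rot=[
    [0,0,0],
    [0,0,0],
    [0,0,0],
    [0,0,0],
    [0,0,0],
  ],
)

```text
time: 24.4
tool_pos: [651.6, -57.5, 108.7]
tcp_rot: [-180.0, 0.1, -7.6]
ft_force: [-7.1, 1.2, 5.8]
finger_gap: 23.4
```

```bash
python3 mk.py 18 250 380 0 100; python3 -c "
from bench import r
s=r.sense();print(s['ft_force'],s['finger_gap'])"
```

```text
24.4 [651.55424738 -57.46471327 108.69815038] [-1.79980412e+02  1.17062220e-01 -7.62650426e+00]
red 74
 px 363 374 0 7
[735.2  66.7  90. ] [742.9  71.3  96.6]
[(90, 2), (91, 3), (92, 6), (93, 12), (94, 26), (95, 24), (96, 1)]
 tongue [(90, 2), (91, 3), (92, 6), (93, 12), (94, 26), (95, 24), (96, 1)]
yel 1269
 px 299 370 13 44
[694.2  43.9  29.9] [741.5  64.5  89.1]
[(81, 4), (82, 18), (83, 25), (84, 50), (85, 262), (86, 564), (87, 292), (88, 30), (89, 2)]
 tongue [(81, 2), (82, 6), (83, 9), (84, 37), (85, 179), (86, 333), (87, 135), (88, 8), (89, 1)]
[-4.28478155 -0.13364099  7.11709066] 23.442232451693897
```

View pics/w18.png

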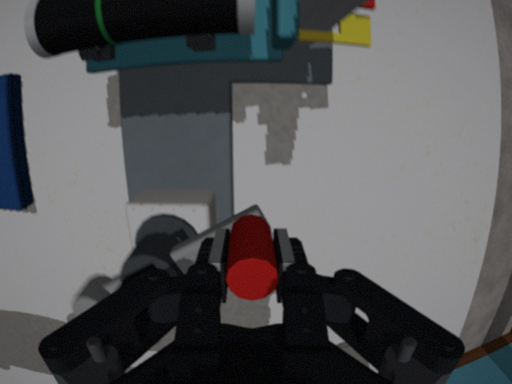

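send_rows(
  dp=[
    [4.6,-23.0,0],
    [1.9,-46.3,0],
    [-7.9,-67.6,0],
    [-23.9,-84.9,0],
    [-44.3,-96.4,0],
  ],
  rot=[
    [0,0,0],
    [0,0,0],
    [0,0,0],
    [0,0,0],
    [0,0,0],
  ],
)

```text
time: 25.08
tool_pos: [608.4, -154.7, 109.5]
tcp_rot: [-180.0, -0.2, -7.7]
ft_force: [2.5, 3.7, 2.1]
finger_gap: 23.2
```

send_rows(
  dp=[
    [0,0,0],
    [0,0,0],
  ],
  rot=[
    [0,0,0],
    [0,0,0],
  ],
)

```text
time: 25.32
tool_pos: [608.3, -154.5, 109.5]
tcp_rot: [180.0, -0.1, -7.7]
ft_force: [1.2, -1.4, 5.1]
finger_gap: 23.0
```

```bash
python3 mk.py 19 270 400 0 100; python3 -c "
from bench import r
s=r.sense();print(s['ft_force'],s['finger_gap'])"
```

```text
25.325 [ 608.32293663 -154.54799101  109.52362046] [ 1.79958515e+02 -1.16639452e-01 -7.70289069e+00]
red 0
yel 0
[ 1.14061002 -2.13383435  5.97205652] 22.861482713214517
```

View pics/w19.png

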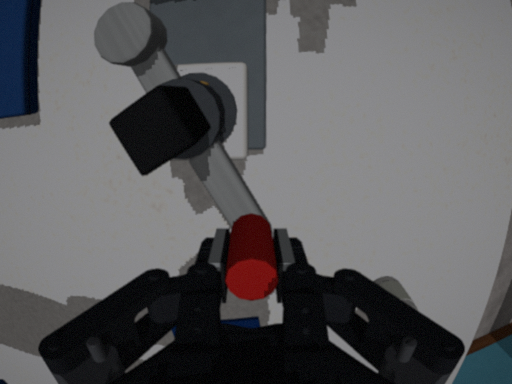

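send_rows(
  dp=[
    [0,0,0],
    [0,0,0],
    [0,0,0],
    [0,0,35],
    [0,0,75],
  ],
  rot=[
    [0,0,0],
    [0,0,0],
    [0,0,0],
    [0,0,0],
    [0,0,0],
  ],
  jaw=50,
)

```text
time: 26.0
tool_pos: [606.5, -153.6, 182.8]
tcp_rot: [-180.0, 0.2, -7.7]
ft_force: [0.8, -0.1, -0.2]
finger_gap: 50.1
```

send_rows(
  dp=[
    [40,18,23],
    [85,40,23],
    [130,62,23],
    [170,80,23],
    [182,85,23],
  ],
  rot=[
    [0,0,0],
    [0,0,0],
    [0,0,0],
    [0,0,0],
    [0,0,0],
  ],
)

```text
time: 26.62
tool_pos: [790.6, -66.9, 204.1]
tcp_rot: [-180.0, 0.1, -7.6]
ft_force: [0.2, -0.2, 0.6]
finger_gap: 50.1
```

send_rows(
  dp=[
    [0,0,0],
    [0,0,0],
    [0,0,0],
  ],
  rot=[
    [0,0,0],
    [0,0,0],
    [0,0,0],
  ],
)

```text
time: 27.0
tool_pos: [789.0, -69.7, 207.1]
tcp_rot: [180.0, -0.0, -7.7]
ft_force: [-0.0, 0.7, -0.7]
finger_gap: 50.2
```

```bash
python3 mk.py 20 110 240 0 100
python3 - <<'E'
from bench import r,vision
from h import *
a=vision.snapshot("side")["pixels"];t=vision.snapshot("top")
pickle.dump(t,open("t20.pkl","wb"))
cv2.imwrite("pics/s20.png",cv2.resize(np.hstack([t["pixels"][100:230,200:370],a[90:220,150:320]]),None,fx=2.3,fy=2.3,interpolation=cv2.INTER_CUBIC)[...,::-1])
E
```

```text
27.0 [789.00439017 -69.70820707 207.09907587] [ 1.79993788e+02 -1.93947331e-02 -7.72107117e+00]
red 586
 px 139 179 19 42
[707.7  67.   82.4] [744.3  92.3 128.8]
[(82, 2), (83, 2), (91, 5), (92, 3), (93, 42), (94, 121), (95, 93), (96, 25), (97, 2), (98, 23), (99, 81), (100, 125), (101, 54), (102, 4), (116, 1), (123, 1), (125, 1), (128, 1)]
 tongue [(91, 4), (92, 3), (93, 41), (94, 115), (95, 89), (96, 25), (97, 1), (98, 15), (99, 55), (100, 79), (101, 30), (102, 3)]
yel 699
 px 130 180 44 69
[690.5  44.6  39.3] [741.6  77.5  96.3]
[(42, 1), (45, 1), (53, 1), (75, 2), (76, 2), (79, 1), (80, 1), (81, 3), (82, 2), (83, 2), (84, 2), (88, 3), (89, 7), (90, 18), (91, 16), (92, 63), (93, 232), (94, 264), (95, 72), (96, 5)]
 tongue [(88, 3), (89, 5), (90, 8), (91, 9), (92, 52), (93, 153), (94, 133), (95, 40), (96, 3)]
```

View pics/w20.png

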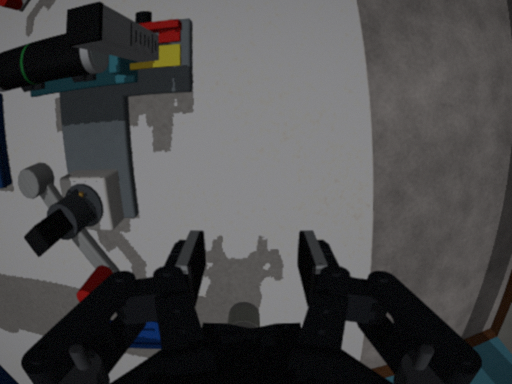

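View pics/z20.png

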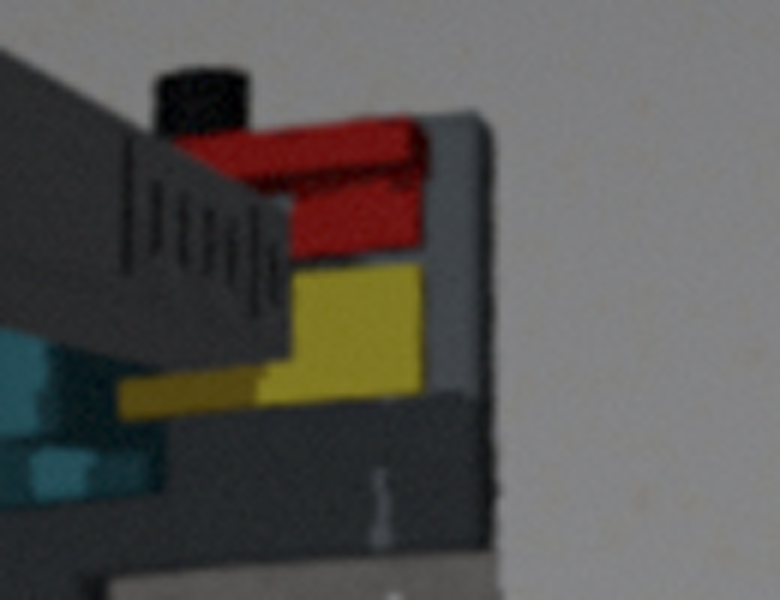

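View pics/s20.png

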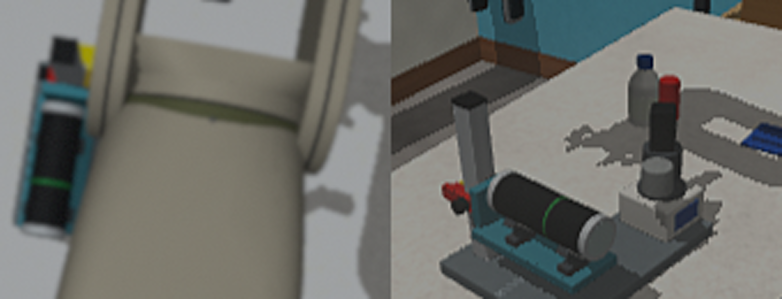

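Run:
```python
from h import *
s,v=pickle.load(open("d20.pkl","rb"));im=v["pixels"].astype(int);c=wcloud(v);ok=v["depth"]>0
U,V=np.meshgrid(np.arange(512),np.arange(384))
m=ok&(U>22)&(U<66)&(V>210)&(V<255)&(im.max(-1)<60)&(c[...,2]>150)&(c[...,2]<175);print("boss top",m.sum(),np.median(c[m],0))
r=v["pixels"]
m=ok&(im[...,0]>im[...,1]+40)&(U>70)&(U<120)&(V>255)&(V<310);print("knob",np.percentile(c[m][:,2],[5,50,95,99]))
m=ok&(U<110)&(V>25)&(V<95)&(c[...,2]>115)&(c[...,1]>55)&(c[...,1]<115)&(c[...,0]<672);p=c[m]
print("tube",np.percentile(p[:,2],[50,90,98]),p.min(0),p.max(0)); q=p[p[:,2]>130]; print(q.mean(0))
cv2.imwrite("pics/b20.png",cv2.resize(r[150:270,10:140,::-1],None,fx=5,fy=5))
```

```text
boss top 608 [586.51077489 -82.1110028  161.60391049]
knob [115.83969818 141.32134415 160.85619355 287.09611159]
tube [131.17959809 134.25311209 135.16025093] [537.55500085  55.12028966 115.00788428] [670.65430349 112.29525615 136.74201543]
[614.66613009  80.2894862  132.9175359 ]
```

View pics/b20.png

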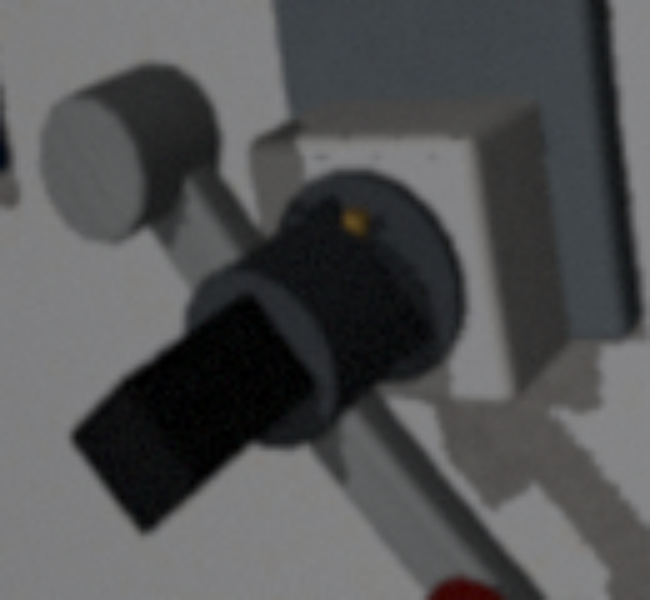

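```bash
python3 -c "
from bench import job,r
print(r.sense()['ft_force']);print(job.hand_in())"
```

```text
[-0.08336862 -0.50815792  0.28965649]
the job is handed in; nothing more can be done
None
```

The tube is in the yokes, the crank is down on the shaft, and the lift is wound up to the red mark. I handed the job in at about 27 s of the 72 s allowed; `hand_in` gives no verdict.

**What I did:** I laid the tube in the V yokes and lowered the larger crank square over the cross pin. Holding the red knob, I carried it about 512° clockwise, then let go and moved the hand clear.

**Last checks, from the wrist camera:**

| Check | Measured | Expected |
|---|---|---|
| Pointer tongue top | about 94.0 mm | mark tongue top, about 94.9 mm (within 4 mm) |
| Crank boss top | 161.6 mm | 161 mm when fully down |
| Tube top | about 134.7 mm | about 134.4 mm lying in the yokes |
| Tube lengthwise offset from the seat (before winding) | about 1 mm | within 22 mm |

- **Red mark:** it read the same height before and after winding.
- **Bystanders:** I did not measure the bottle, paddle or lens case again at the end. Nothing touched them, and they looked undisturbed in the pictures.

**What failed or disagreed:**
- **First tube grasp:** the jaws closed only on the top of the tube. The fingertips sit about 20 mm behind the TCP at a 44 mm opening, not 14 mm ahead as stated. I measured this, regrasped about 35 mm lower and used the corrected offset from then on. The failed grasp did not move the tube out of its rest.
- **Camera offset:** the top and wrist cameras disagreed by 2 to 4 mm in x and y. I used values in between, and the fits went in cleanly.

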